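# Work a drilled bracket round a hand-bent rod and lock it home

### The job

Take the drilled bracket by the ear on top and ease it along the bent rod, round the bend, until it sits fully home against the shoulder of the grey clamp block; feel your way and never force it against the rod. Then swing the keeper arm fully across behind it so that it cannot come back, let go, and leave the other things on the bench alone.

Things in the scene. Friction and masses are not known exactly. Their poses are not given: they have to be found in the camera images.
- jig: Fixed bench jig: dark base plate 130 x 150 x 12 mm, grey clamp block (36 x 46 mm, top 121 mm over the bench) that grips one end of a bent rod, and a keeper's post. Origin on the bench under the middle of the block's shoulder, the face the rod comes out of; x points out of that face along the rod's fixed leg, y to the keeper's side, z up. The rod may be clamped up to 5 degrees askew.
- rod: Fixed aluminium rod, 12 mm thick. Origin on its axis at the shoulder, 105 mm over the bench. From there: straight 70 mm; an 80 degree bend, clockwise from above, about 103 mm long; straight free leg 135 mm to a 22 mm rubber cap. Own x = direction of the free leg, to the cap; z up. Hand-bent: no true arc (radius wanders 50 to 115 mm), free leg about 3 mm lower, so feel for the real line.
- bracket: Loose drilled steel bracket (0.14-0.28 kg) hanging on the rod's free leg. Hub 28 mm across, 24 long, 15 mm hole; on top an upright flat ear to grip: 10 mm thick (y), 24 long (x), from 14 to 53 mm over the hole's axis; below, a foot plate 24 x 46 mm, underside 44 mm under the axis. Origin in the hole's middle; x along the hole, pointing away from the shoulder (to the cap); z up. Jams if out of line.
- home (a point): Where the middle of the bracket's hole belongs: on the fixed leg, 12 mm out from the shoulder (half the hub's length), 105 mm above the bench. Axes as the jig's. The hanging bracket sits about 1.5 mm lower. Easing it along in line takes only a few N; loads over 20 N between bracket and rod spoil the work.
- keeper (a joint): Angle of the keeper: flat steel arm on a vertical pivot, 64 mm long, 10 wide, 6 thick, underside 113 mm over the bench; stays where left (about 2 N at its pin moves it). 0 = open, along the jig's x; grows clockwise from above towards the rod; 1.57 = closed, across over the rod behind the home bracket (5 mm to spare), stop at 1.58. Starts at 0 to 0.4.
- keeper_pin (a point): Centre of the top of the upright pin on the keeper arm, 12 mm thick and 30 mm tall, 30 mm from the pivot: push or pinch it to swing the arm. Its top is about 150 mm above the bench.
- keeper_pivot (a point): The keeper's pivot, on its post 34 mm out from the shoulder and 42 mm to the jig's y side; upper face of the arm, 119.5 mm above the bench.
- tray: Bystander: grey open steel tray with dividers, 110 x 170 x 45 mm, origin under its centre.
- sanding_block: Bystander: cork sanding block, 70 x 110 x 35 mm, origin under its centre.
- grease_can: Bystander: aluminium can with black cap, 66 mm across, 100 mm tall, origin under its centre.
- screwdriver: Bystander: screwdriver lying on the bench.

How it is judged:
By the outcome, as a careful person would: the job done as asked, in the order asked, and still so for the second after the job is handed in, with the robot touching nothing.
It also fails if it takes over 72 s, if anything falls off the work surface, if the arm or the gripper's body presses on something with over 40 N, if the wrist force passes 120 N, or if a joint passes its speed limit or range.

### The arm

A 7-joint arm with a two-finger parallel gripper is mounted at the origin on the work surface. World frame = base frame: x ahead of the robot, y to its left, z up, the work surface at z = 0. Lengths are in m, angles in rad, forces in N, time in s.
With the tool pointing down it reaches from about 0.425 to 0.925 m from the base axis. Payload 6.8 kg.
Tool frame: the origin (TCP) lies midway between the tips of the shut fingers; the grasp point (between the pads) lies 19 mm behind it; y points along the fingers, z is the direction in which the jaws open and shut, and the axes are right-handed (so a half turn about y gives the same grasp; the last joint's range is limited). The gripper opens to 88 mm and grips with 3 to 60 N. Pads are 20 mm wide; open, the fingers measure 115 mm over their backs; the gripper's body (75 mm by 178 mm) begins 61 mm behind the grasp point.
Start: joints at [-1.284, 0.477, 0.022, 1.555, -0.011, 1.109, -0.083], TCP at [0.26, 0.623, 0.223] pointing down, gripper open.
Joint ranges: [-2.96, 2.96], [-0.34, 2.1], [-1.41, 1.46], [0.24, 2.44], [-1.37, 4.51], [0.17, 1.92], [-2.96, 2.96]. Speed limits (rad/s): [2.39, 2.39, 3.14, 3.14, 3.14, 3.14, 3.14].

### API

Orientations are given as [roll, pitch, yaw] about the fixed x, y, z axes, in that order (R = Rz(yaw) Ry(pitch) Rx(roll)).
In Python, from station import r, camera, workorder gives the robot as it stands. The module is installed in compiled form; this text tells all that it offers.
- The arm moves only by the tool drive_tool, never from a script. Its argument "plan" is text: rows parted by semicolons, each of 7 numbers parted by spaces: the turn, a rotation vector about the world's x, y, z in rad, then the shift along the world's x, y, z in m, then the closure, from -1 (fully open) to 1 (shut). In form: rx ry rz tx ty tz gripper; .... A call has exactly 5 rows; each row is the pose to reach, as a shift and turn from the pose commanded when the call began; what a row does not reach only later rows make up. A row lasts 1/12 s, in which the tool goes at most 41.7 mm and 7.16 degrees, less where a joint would pass 70% of its speed; a pose out of reach is approached as far as the arm can. A call with a gripper value outside its range is refused whole. The fingers move at their own pace and stop on an object; "squeeze" is the grip in N (left out, the last holds). Time passes only in rows, so rows that repeat a pose let the fingers close, or fill a call up. It gives the time, the measured TCP pose, the force and the opening at its end, in the units of the state.
- r.read_state(): the state, without advancing time (a new reading comes with each control period).
- camera(name): name is "scene" or "side" or "wrist"; returns a dict with "frame" (420x560x3 uint8, red, green, blue), "range_z" (420x560 float32, m along the optical axis (not along the pixel's ray), 0 where there is no reading), "fx", "fy", "cx", "cy" (pixels), "R" (3x3) and "t" (3): a world point X has camera coordinates R X + t. Camera axes: x right, y down, z forward; pixel columns grow to the right and rows downward; lengths in m; the calibration is good to about 2 mm. A picture is of the moment at which its call begins.
- workorder.sign_off(): hands the job in, once; it reports no verdict.
The state is a dict: "time_s": time; "joints": joint angles; "qvel": joint speeds; "tau": joint torques, N m; "position": TCP position; "eef_rot": TCP orientation; "force": force on the tool from outside, world axes, zero at the start; "ft_torque": the same for the moment, N m; "gripper_width": finger opening in m.
Only numpy, scipy, OpenCV 4.12 (cv2) and the standard library are available. Lean on these libraries where they do the work, as an engineer would, in place of code of your own. Each camera call takes 0.05 s, during which the arm holds its last target. There are 200 camera calls.

## Working session

There is one attempt and no reset: what is moved stays moved. The work goes in short steps, Python scripts to look and compute and a tool call to move; the robot and the scene stay as the last step left them, time stands still between calls to the robot, and variables do not carry over. Pictures are saved under pics/ and viewed, and the job is handed in when it is done.

Besides the shell and the picture viewer there is one more tool, called as name(argument=value, ...), one argument or row to a line, values as JSON. drive_tool: Moves the arm, as the interface text tells. Its arguments: {"type":"object","properties":{"plan":{"type":"string"},"squeeze":{"type":"number"}},"required":["plan"]}

```bash
mkdir -p pics
cat > h.py <<'E'
import numpy as np, cv2
from station import r, camera, workorder
np.set_printoptions(precision=4, suppress=True)
def snap(name,fn):
    c=camera(name); cv2.imwrite('pics/'+fn,c['frame'][:,:,::-1]); np.savez('pics/'+fn[:-4]+'.npz',**c); return c
def cloud(c):
    z=c['range_z']; v,u=np.indices(z.shape)
    P=np.stack([(u-c['cx'])/c['fx']*z,(v-c['cy'])/c['fy']*z,z],-1)
    return (P-c['t'])@c['R'], z>0
E
python3 - <<'E'
from h import *
for n in('scene','side','wrist'):
    c=snap(n,n+'0.png'); print(n,-c['R'].T@c['t'],c['fx'])
s=r.read_state(); print(s)
E
```

```text
scene [1.4503 0.2049 1.0352] 522.9938231029414
side [ 0.0713 -0.5004  0.832 ] 464.8423673644199
wrist [0.1823 0.6551 0.3837] 314.73506155044225
{'time_s': 0.15, 'joints': array([-1.2841,  0.4776,  0.0224,  1.5562, -0.0115,  1.1093, -0.0831]), 'qvel': array([-0.0019, -0.0024,  0.    , -0.0045, -0.002 ,  0.    , -0.0005]), 'tau': array([  0.0033, -58.329 ,   1.5371, -27.2876,  -0.0542,   0.0145,
         0.0001]), 'position': array([0.2595, 0.6227, 0.2219]), 'eef_rot': array([-1.5721, -0.0001, -0.3948]), 'force': array([-0.7153, -0.3902,  0.5315]), 'ft_torque': array([-0.0146,  0.0314, -0.0238]), 'gripper_width': 0.08776600344265174}
```

View pics/scene0.png

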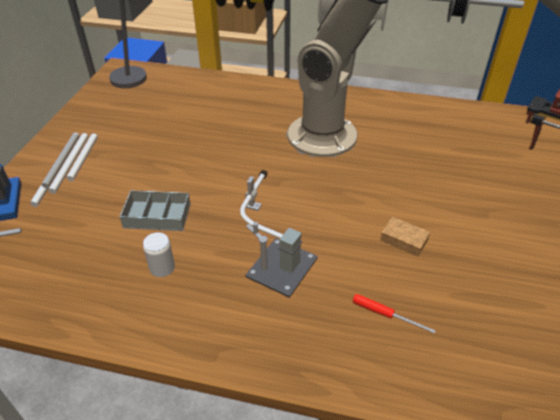

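View pics/side0.png

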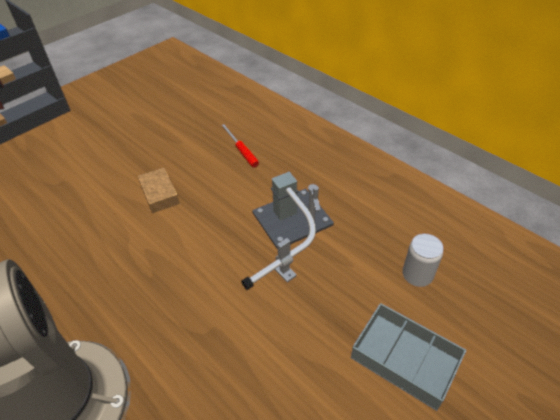

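View pics/wrist0.png

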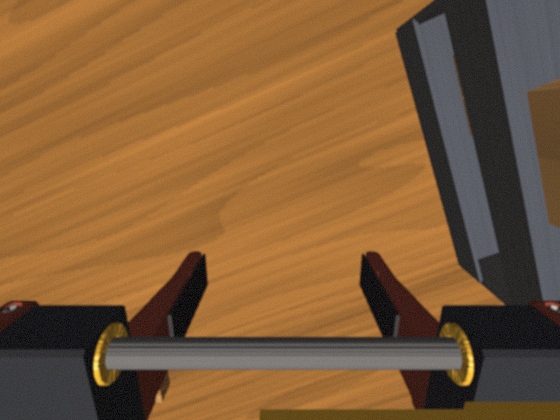

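The scene view shows the jig base at about (282,265), the block at (290,250), the rod bending at (245,212), and the cap at (263,174). The bracket hangs at (253,193) and the keeper post is at (262,250). In the side view the block is at (285,183), the bracket at (286,258) and the cap at (248,283). Next I'll measure these from the clouds.

Run:
```python
from h import *
for n,b in(('scene',(220,300,150,300)),('side',(230,340,165,300))):
    c=dict(np.load(f'pics/{n}0.npz')); P,ok=cloud(c)
    x0,x1,y0,y1=b; crop=c['frame'][y0:y1,x0:x1]
    cv2.imwrite(f'pics/{n}0c.png',cv2.resize(crop,None,fx=5 if n=='side' else 4,fy=5 if n=='side' else 4,interpolation=cv2.INTER_CUBIC)[:600,:,::-1])
    m=np.zeros(ok.shape,bool); m[y0:y1,x0:x1]=1; m&=ok&(P[...,2]>0.03)
    Q=P[m]; print(n,len(Q),Q.min(0),Q.max(0))
    for lo,hi in((.005,.02),(.09,.114),(.114,.13),(.13,.165)):
        k=(P[...,2]>lo)&(P[...,2]<hi)&ok&(np.indices(ok.shape)[0]>=y0)&(np.indices(ok.shape)[0]<y1)&(np.indices(ok.shape)[1]>=x0)&(np.indices(ok.shape)[1]<x1)
        vs,us=np.nonzero(k); S=P[k]
        print(lo,hi,len(S)); 
        if lo>.02:
            st=max(1,len(S)//25)
            print(np.c_[us,vs,np.round(S*1000)][::st].astype(int).tolist())
```

```text
scene 1667 [ 0.355  -0.1327  0.03  ] [0.6304 0.0441 0.1564]
0.005 0.02 1500
0.09 0.114 647
[[261, 170, 357, -115, 111], [266, 173, 362, -99, 107], [266, 176, 367, -98, 101], [257, 181, 401, -114, 108], [258, 185, 415, -108, 106], [255, 192, 447, -107, 109], [246, 195, 459, -129, 104], [249, 197, 467, -118, 105], [247, 200, 480, -120, 106], [247, 204, 492, -117, 103], [244, 209, 513, -119, 104], [242, 215, 536, -117, 105], [246, 219, 553, -102, 110], [252, 222, 560, -84, 110], [263, 227, 571, -53, 110], [270, 229, 573, -34, 109], [252, 232, 597, -73, 113], [271, 234, 583, -29, 103], [276, 236, 587, -15, 102], [280, 242, 614, 1, 113], [264, 244, 627, -35, 111], [282, 245, 614, 6, 104], [285, 246, 616, 14, 104], [286, 247, 619, 17, 105], [288, 248, 616, 22, 100], [284, 250, 617, 12, 91]]
0.114 0.13 398
[[263, 172, 368, -106, 114], [251, 189, 457, -115, 126], [250, 192, 462, -116, 119], [247, 226, 587, -89, 121], [250, 228, 589, -81, 118], [292, 229, 571, 21, 120], [293, 230, 575, 25, 121], [290, 231, 581, 19, 123], [286, 232, 586, 10, 121], [254, 233, 602, -67, 116], [293, 233, 587, 27,
[... 2754 characters left out ...]
147], [318, 189, 599, -71, 149], [313, 191, 594, -62, 140], [314, 192, 594, -65, 139], [315, 193, 594, -68, 138], [316, 194, 596, -69, 135], [285, 239, 454, -117, 154], [286, 240, 455, -119, 153], [285, 241, 450, -120, 155], [282, 242, 447, -116, 152], [279, 243, 441, -114, 152], [286, 243, 450, -123, 152], [280, 244, 440, -117, 153], [287, 244, 453, -123, 146], [282, 245, 441, -122, 153], [289, 245, 457, -124, 140], [283, 246, 442, -123, 150], [290, 246, 460, -124, 134], [284, 247, 444, -123, 145], [278, 248, 437, -115, 142], [285, 248, 447, -123, 139], [280, 249, 436, -121, 145], [287, 249, 452, -124, 133], [282, 250, 442, -120, 136], [280, 251, 436, -121, 138], [280, 252, 436, -121, 135]]
```

View pics/scene0c.png

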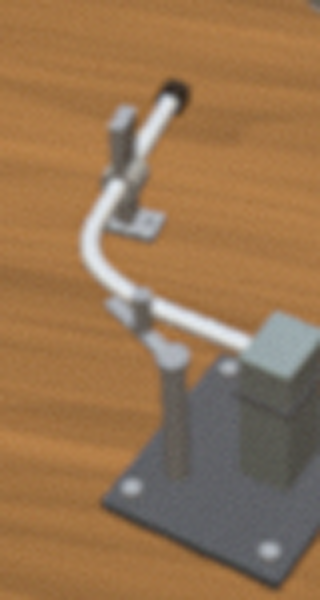

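View pics/side0c.png

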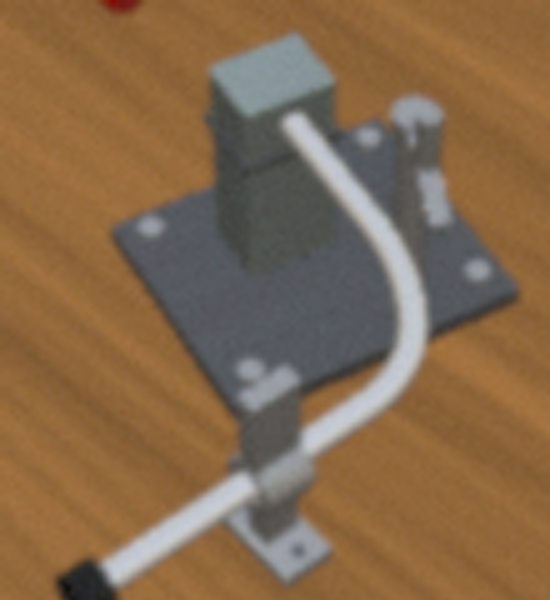

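```bash
cat > m.py <<'E'
from h import *
from scipy.ndimage import label
def onplane(c,u,v,z):
    d=np.stack([(u-c['cx'])/c['fx'],(v-c['cy'])/c['fy'],np.ones_like(u,float)],-1)@c['R']; o=-c['R'].T@c['t']
    return o+d*((z-o[2])/d[...,2])[...,None]
if __name__=='__main__':
  for n in('scene','side'):
    c=dict(np.load(f'pics/{n}0.npz')); P,ok=cloud(c)
    k=ok&(P[...,2]>.116)&(P[...,2]<.126)&(P[...,1]>-.01)&(P[...,0]>.54)&(P[...,0]<.66)&(P[...,1]<.08)
    l,_=label(k); k=l==np.argmax(np.bincount(l.ravel())[1:])+1
    vs,us=np.nonzero(k); q=onplane(c,us.astype(float),vs.astype(float),.121)[:,:2]
    (cx,cy),(w,h),a=cv2.minAreaRect((q*1000).astype(np.float32)); print(n,'block top',cx,cy,w,h,a)
    k=ok&(P[...,2]>.005)&(P[...,2]<.019)&(P[...,0]>.45)&(P[...,0]<.75)&(abs(P[...,1])<.16)&(c['frame'].max(-1)<110)
    l,_=label(k); k=l==np.argmax(np.bincount(l.ravel())[1:])+1
    vs,us=np.nonzero(k); q=onplane(c,us.astype(float),vs.astype(float),.012)[:,:2]
    (cx,cy),(w,h),a=cv2.minAreaRect((q*1000).astype(np.float32)); print(n,'base',cx,cy,w,h,a)
    f=c['frame'].astype(int); wh=(f.min(-1)>150)&ok&(P[...,2]>.085)&(P[...,2]<.125)&(P[...,0]>.33)&(P[...,0]<.62)&(P[...,1]<.03)&(P[...,1]>-.16)
    vs,us=np.nonzero(wh); q=onplane(c,us.astype(float),vs.astype(float),.106)*1000
    print(n,'rod bins by x/y (mean of rays on z=106; depth mean)'); D=P[wh]*1000
    for x in range(350,560,15):
        s=(abs(q[:,0]-x)<7)&(q[:,1]<-85)
        if s.sum()>4: print('x',q[s][:,:2].mean(0),D[s].mean(0),s.sum())
    for y in range(-95,20,15):
        s=(abs(q[:,1]-y)<7)&(q[:,0]>520)
        if s.sum()>4: print('y',q[s][:,:2].mean(0),D[s].mean(0),s.sum())
E
python3 m.py
```

```text
scene block top 597.84228515625 22.540863037109375 37.17707824707031 51.22478485107422 73.20063018798828
scene base 603.619384765625 2.5189971923828125 129.9417266845703 151.11990356445312 73.17305755615234
scene rod bins by x/y (mean of rays on z=106; depth mean)
x [ 381.1745 -109.3263] [ 382.0497 -109.0631  106.7598] 13
x [ 394.3527 -110.8772] [ 395.0951 -110.6559  106.6505] 12
x [ 409.2875 -112.6378] [ 410.5486 -112.2518  107.1239] 14
x [ 424.0426 -113.3179] [ 429.1445 -111.7221  110.6245] 9
x [ 440.9302 -112.6998] [ 447.3689 -110.6768  111.9228] 6
x [ 458.1432 -119.7186] [ 460.5897 -118.9376  108.2784] 5
x [ 470.0771 -120.1981] [ 469.8298 -120.2849  105.7676] 18
x [ 485.7787 -120.9888] [ 486.3921 -120.7778  106.5925] 14
x [ 499.6077 -123.0802] [ 500.088  -122.9113  106.4713] 18
x [ 514.6391 -122.5683] [ 516.1259 -122.0438  107.4792] 15
x [ 530.4243 -116.9023] [ 532.4381 -116.2024  108.0399] 19
x [ 545.1988 -103.4623] [ 548.0775 -102.4865  108.9548] 30
y [557.2017 -93.8911] [562.0808 -92.2549 111.1104] 34
y [569.1245 -83.5187] [576.4697 -81.1066 113.7834] 21
y [574.4538 -62.4329] 
[... 1055 characters left out ...]
 485.1028 -124.4663  106.2425] 32
x [ 499.902  -125.8397] [ 499.7937 -125.9395  106.1846] 30
x [ 515.0098 -123.539 ] [ 514.731  -123.7754  106.4543] 30
x [ 530.1299 -117.0983] [ 529.2147 -117.8639  107.4466] 33
x [ 545.4381 -102.8501] [ 543.6814 -104.3217  108.6863] 41
y [551.7239 -94.9715] [549.8689 -96.5354 108.8022] 32
y [567.5589 -79.5972] [563.8251 -82.7051 111.3468] 35
y [574.7132 -65.5941] [571.0117 -68.7219 111.2332] 34
y [571.5677 -50.2186] [569.7763 -51.8263 108.593 ] 24
y [581.5446 -34.2833] [578.4517 -37.0509 110.2989] 26
y [585.697  -20.5981] [582.5058 -23.5008 110.4056] 26
y [584.8652  -5.2802] [583.0829  -6.993  108.5128] 22
y [587.183    4.9891] [585.3021   3.1461 108.6437] 6
```

The base rectangle came out at 130x151 mm, which matches the given size. Jig x is at about -106.8°, the home point is near (0.586,-0.008), the free leg runs at about 173.7°, and the bracket is near (0.448,-0.119). I'll travel to a point above it.

drive_tool(
  plan="0 0 -0.114 0.022 -0.026 0.006 -1; 0 0 -0.228 0.044 -0.052 0.012 -1; 0 0 -0.342 0.066 -0.078 0.018 -1; 0 0 -0.456 0.088 -0.104 0.024 -1; 0 0 -0.571 0.11 -0.13 0.03 -1",
)

```text
time_s: 0.57
position: [0.3704, 0.4916, 0.2527]
eef_rot: [-1.571, -0.0, -0.971]
force: [0.8, -0.3, 0.4]
gripper_width: 0.0873
```

drive_tool(
  plan="0 0 -0.114 0.018 -0.03 0 -1; 0 0 -0.228 0.036 -0.06 0 -1; 0 0 -0.342 0.054 -0.09 0 -1; 0 0 -0.456 0.072 -0.12 0 -1; 0 0 -0.571 0.09 -0.15 0 -1",
)

```text
time_s: 0.98
position: [0.4601, 0.3414, 0.2526]
eef_rot: [-1.571, 0.0, -1.542]
force: [0.8, 0.2, -0.6]
gripper_width: 0.0881
```

drive_tool(
  plan="0 0 -0.114 0.008 -0.031 0 -1; 0 0 -0.228 0.016 -0.062 0 -1; 0 0 -0.342 0.024 -0.093 0 -1; 0 0 -0.456 0.032 -0.124 0 -1; 0 0 -0.571 0.04 -0.155 0 -1",
)

```text
time_s: 1.4
position: [0.4996, 0.1865, 0.2526]
eef_rot: [-1.571, -0.0, -2.113]
force: [0.3, -0.5, 0.2]
gripper_width: 0.0876
```

drive_tool(
  plan="0 0 -0.114 0 -0.031 0 -1; 0 0 -0.228 0 -0.062 0 -1; 0 0 -0.342 0 -0.093 0 -1; 0 0 -0.456 0 -0.124 0 -1; 0 0 -0.571 0 -0.155 0 -1",
)

```text
time_s: 1.82
position: [0.4992, 0.0316, 0.2526]
eef_rot: [-1.571, 0.0, -2.684]
force: [1.3, 0.1, -0.2]
gripper_width: 0.0877
```

drive_tool(
  plan="0 0 -0.114 -0.013 -0.038 0 -1; 0 0 -0.228 -0.026 -0.076 0 -1; 0 0 -0.342 -0.039 -0.114 0 -1; 0 0 -0.456 -0.052 -0.152 0 -1; 0 0 -0.571 -0.052 -0.152 0 -1",
)

```text
time_s: 2.23
position: [0.4443, -0.1263, 0.2528]
eef_rot: [-1.571, -0.0, 3.017]
force: [-0.4, -0.0, -0.1]
gripper_width: 0.0876
```

Run:
```python
from h import *
c=snap('wrist','wrist1.png'); s=r.read_state(); print(s['time_s'],s['position'],s['eef_rot'],s['joints'],s['force'],-c['R'].T@c['t'])
P,ok=cloud(c)
k=ok&(P[...,2]>.14)&(P[...,2]<.17)&(P[...,0]<.53)&(P[...,1]<-.07)&(P[...,1]>-.17)
q=P[k]; print(len(q), q.mean(0))
if len(q): print(cv2.minAreaRect((q[:,:2]*1000).astype(np.float32)))
```

```text
2.2833 [ 0.4458 -0.1228  0.2528] [-1.5715  0.0002  3.0133] [-0.6764  0.0913  0.8829  2.0479 -0.0827  1.037  -1.4526] [0.3791 0.9891 0.1418] [ 0.5287 -0.1368  0.4148]
352 [ 0.4508 -0.1187  0.1525]
((449.254638671875, -118.38175964355469), (9.76722240447998, 24.20355796813965), 82.74153900146484)
```

View pics/wrist1.png

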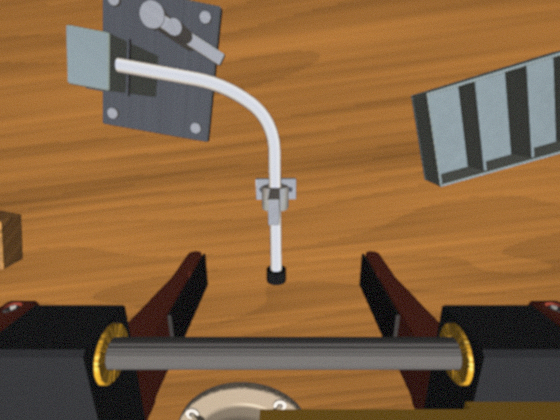

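The wrist view gives a clean top view. The ear is at (274,205), the rod runs from (117,64) round to the cap at (276,275), and the keeper pivot is at (150,15) with its arm to (222,58). I'll extract the rod centreline from this.

Run:
```python
from m import *
c=dict(np.load('pics/wrist1.npz')); P,ok=cloud(c)
f=c['frame'].astype(int); wh=((f.min(-1)>135)&(P[...,2]>.085)&(P[...,2]<.12)).astype(np.uint8)
wh[:40]=0; wh[300:]=0
l,_=label(wh); print(np.bincount(l.ravel())[:8])
vs,us=np.nonzero(wh); q=onplane(c,us.astype(float),vs.astype(float),.104)*1000; D=P[wh>0]*1000
ctr=np.array([500.,-45]) # roughly the bend centre side
th=np.degrees(np.arctan2(q[:,1]-ctr[1],q[:,0]-ctr[0]))
jo=np.array([589.8,3.3]);jx=np.array([-.289,-.957]);jy=np.array([.957,-.289])
fl=np.array([-.993,.11])
# free leg bins by x, bend bins by angle, fixed leg by jig x
for x in range(365,500,10):
    s=(abs(q[:,0]-x)<5)&(q[:,1]<-90)
    if s.sum()>5: print('F',x,q[s].mean(0)[:2],'ztop',np.median(D[s][:,2]),s.sum())
for t in range(-90,40,6):
    s=abs(th-t)<3
    if s.sum()>5: print('B',t,q[s].mean(0)[:2],'ztop',np.percentile(D[s][:,2],70),s.sum(), 'jig',(q[s].mean(0)[:2]-jo)@np.c_[jx,jy])
# block top, pin, base
k=ok&(P[...,2]>.116)&(P[...,2]<.126)&(P[...,1]>-.02)&(P[...,0]>.54)
vs,us=np.nonzero(k); print('block',cv2.minAreaRect((onplane(c,us.astype(float),vs.astype(float),.121)[:,:2]*1000).astype(np.float32)))
k=ok&(P[...,2]>.14)&(P[...,0]>.55); print('pin',P[k].mean(0),k.sum())
```

```text
[231071      1      1      1    254      1      1      2]
F 365 [ 368.435  -109.0889] ztop 107.08389425040767 24
F 375 [ 375.0371 -109.692 ] ztop 106.86253542153338 93
F 385 [ 384.9281 -110.8665] ztop 106.82953614862699 90
F 395 [ 394.9656 -111.8285] ztop 107.13064110557636 87
F 405 [ 405.1433 -112.9635] ztop 107.02336495029093 92
F 415 [ 415.0716 -113.9493] ztop 107.18101227852091 97
F 425 [ 424.6033 -120.5113] ztop 105.22892793993756 8
F 435 [ 438.1242 -120.7353] ztop 111.33904170734144 30
F 445 [ 445.0779 -119.6875] ztop 111.35703560770409 95
F 455 [ 454.454  -120.7768] ztop 111.1944509943518 101
F 465 [ 465.1152 -120.332 ] ztop 106.99947283819671 114
F 475 [ 474.9723 -121.5432] ztop 107.13342448921229 122
F 485 [ 485.0334 -122.8753] ztop 107.08559678133035 124
F 495 [ 494.9365 -124.0665] ztop 107.05427391032356 122
B -90 [ 500.0246 -124.476 ] ztop 107.89087764800851 102 jig [148.2268 -48.9878]
B -84 [ 508.3234 -124.4043] ztop 107.93531896369225 105 jig [145.7598 -41.0665]
B -78 [ 516.5445 -123.0571] ztop 108.06001481393609 110 jig [142.0946 -33.5883]
B -72 [ 524.5907 -120.7133] z
[... 865 characters left out ...]
6016729526 114 jig [58.5713 -0.4829]
B 0 [574.6863 -44.9842] ztop 110.6374670005579 120 jig [50.5758 -0.5097]
B 6 [577.1467 -36.8284] ztop 110.66645308615142 131 jig [42.0596 -0.5121]
B 12 [579.9289 -27.8503] ztop 110.71413308885973 143 jig [32.6636 -0.4442]
B 18 [582.9343 -17.8425] ztop 110.68546225988047 165 jig [22.2176 -0.4603]
B 24 [586.9597  -5.9127] ztop 110.76153471413531 203 jig [ 9.6374 -0.0557]
B 30 [590.8834   5.6639] ztop 111.27373327563352 142 jig [-2.5753  0.3537]
B 36 [598.3918  26.7844] ztop 119.77301761568212 50 jig [-24.9576   1.4353]
block ((593.6231689453125, 19.780323028564453), (37.73811340332031, 45.66175079345703), 72.89962005615234)
pin [ 0.5995 -0.0649  0.1483] 290
```

drive_tool(
  plan="0 0 -0.011 0.001 0 -0.03 -1; 0 0 -0.011 0.001 0 -0.06 -1; 0 0 -0.011 0.001 0 -0.075 -0.3; 0 0 -0.011 0.001 0 -0.075 -0.3; 0 0 -0.011 0.001 0 -0.075 -0.3",
)

```text
time_s: 2.7
position: [0.4484, -0.1183, 0.1773]
eef_rot: [-1.57, -0.002, 3.025]
force: [-0.2, -0.1, 1.8]
gripper_width: 0.0715
```

```bash
cat > path.py <<'E'
from h import *
from scipy.interpolate import UnivariateSpline
p=np.array([[375.,-109.7,101],[385,-110.87,101],[395,-111.9,101],[405.1,-113,101],[415.1,-114.1,101],[435,-116.9,101],[450,-118.7,101],[465.1,-120.3,101],[475,-121.54,101],[485,-122.88,101],[495,-124.0,101.1],[500.02,-124.48,101.3],
[508.32,-124.4,101.8],[516.54,-123.06,102.2],[524.59,-120.71,102.7],[532.04,-116.9,103.1],[538.79,-112.15,103.6],[544.51,-106.24,104],[549.66,-100.17,104.3],[554.29,-93.9,104.5],[558.4,-87.49,104.6],
[563.6,-77.5,104.7],[567.3,-68.5,104.7],[570.,-60.4,104.7],[572.4,-52.65,104.7],[574.69,-44.98,104.7],[577.15,-36.83,104.7],[579.93,-27.85,104.7],[582.93,-17.84,104.7],[586.2,-7.,104.8],[589.4,3.6,104.8]])
L=np.r_[0,np.cumsum(np.linalg.norm(np.diff(p[:,:2],axis=0),axis=1))]
sp=[UnivariateSpline(L,p[:,i],s=len(L)*(.2**2)) for i in range(3)]
def pos(l): return np.array([f(l) for f in sp])
def pose(l):
    a,b,m=pos(l-10),pos(l+10),pos(l)
    d=a-b; yaw=np.arctan2(d[1],d[0]); pitch=np.arctan2(-d[2],np.hypot(d[0],d[1]))
    c=.5*m+.25*(a+b)      # centre between chord and arc
    return np.r_[c,yaw%(2*np.pi),pitch]
E
python3 - <<'E'
from path import *
s=r.read_state(); print(s['time_s'],s['position'],s['eef_rot'],s['force'],s['gripper_width'])
for l in np.arange(70,L[-1],10): print(int(l),pose(l))
print(L[-1])
E
```

```text
2.7 [ 0.4484 -0.1183  0.1773] [-1.5699 -0.0019  3.0248] [-0.1719 -0.0889  1.783 ] 0.07148055324600273
70 [ 444.3391 -117.7773  100.7543    3.0142   -0.0017]
80 [ 454.2259 -119.0642  100.7643    3.0101    0.0036]
90 [ 464.167  -120.4004  100.8352    3.0059    0.0105]
100 [ 474.1802 -121.775   100.9826    3.0045    0.0186]
110 [ 484.2578 -123.0687  101.2129    3.0234    0.0267]
120 [ 494.3463 -123.9672  101.5175    3.0824    0.0334]
130 [ 504.361  -124.0343  101.8776    3.1881    0.0384]
140 [ 514.1767 -122.8674  102.2725    3.3326    0.0413]
150 [ 523.5791 -120.2117  102.6818    3.502     0.0421]
160 [ 532.2926 -115.9714  103.0854    3.6874    0.0408]
170 [ 540.1231 -110.2124  103.4673    3.8632    0.0375]
180 [ 547.0427 -103.1852  103.8172    4.0051    0.0333]
190 [553.1174 -95.2361 104.128    4.1141   0.0287]
200 [558.4264 -86.6727 104.3931   4.2006   0.0238]
210 [563.0491 -77.7003 104.606    4.2727   0.0183]
220 [567.0648 -68.4518 104.7601   4.3329   0.0122]
230 [570.5573 -59.0383 104.8503   4.3815   0.0057]
240 [573.6316 -49.5416 104.8792   4.4172   0.    ]
250 [576.4236 -40.0009 104.8599   4.4382  -0.0039]
260 [579.0856 -30.4331 104.8112   4.4439  -0.0059]
270 [581.7718 -20.8523 104.7528   4.4342  -0.0059]
280 [584.6362 -11.2727 104.7042   4.4095  -0.0039]
290 [587.8331  -1.7084 104.6849   4.3703   0.    ]
295.5391913701692
```

drive_tool(
  plan="0 0 0 0.001 0 -0.02 -0.3; 0 0 0 0.001 0 -0.04 -0.3; 0 0 0 0.001 0 -0.05 -0.3; 0 0 0 0.001 0 -0.056 -0.3; 0 0 0 0.001 0 -0.056 -0.3",
  squeeze=20,
)

```text
time_s: 3.12
position: [0.4497, -0.1187, 0.1216]
eef_rot: [-1.571, -0.001, 3.023]
force: [-0.4, 0.7, 1.0]
gripper_width: 0.0571
```

```bash
sed -i 's/\.2\*\*2/.1**2/' path.py
python3 - <<'E'
from path import *
c=snap('wrist','wrist2.png'); snap('side','side2.png'); s=r.read_state(); print(s['position'],s['eef_rot'],s['force'])
P,ok=cloud(c)
k=ok&(P[...,2]>.14)&(P[...,2]<.16)&(P[...,0]<.48)&(P[...,0]>.42)&(abs(P[...,1]+.119)<.02)
print(k.sum()); q=P[k]
if len(q): print(q.mean(0),cv2.minAreaRect((q[:,:2]*1000).astype(np.float32)))
for l in np.arange(70,L[-1],10): print(int(l),pose(l))
E
```

```text
[ 0.4503 -0.119   0.1225] [-1.5709  0.0011  3.0226] [-0.5917  0.6775 -0.609 ]
1138
[ 0.4523 -0.1186  0.1518] ((449.1302490234375, -118.28245544433594), (10.021188735961914, 25.27782440185547), 83.18721008300781)
70 [ 444.4559 -117.9609  100.8897    3.0213   -0.0062]
80 [ 454.3665 -119.1179  100.8445    3.0295   -0.0029]
90 [ 464.2966 -120.2537  100.8445    3.026     0.0028]
100 [ 474.2533 -121.4956  100.9127    3.0091    0.0107]
110 [ 484.2343 -122.8243  101.0681    3.0094    0.0201]
120 [ 494.2213 -123.8942  101.3224    3.0605    0.0305]
130 [ 504.1827 -124.1525  101.682     3.1712    0.0416]
140 [ 514.0295 -123.0922  102.1399    3.3266    0.0506]
150 [ 523.5321 -120.4267  102.6569    3.5038    0.0537]
160 [ 532.3559 -116.0937  103.1686    3.6927    0.0498]
170 [ 540.257  -110.2109  103.6226    3.8699    0.0419]
180 [ 547.1962 -103.0743  104.0002    4.0113    0.0337]
190 [553.2489 -95.0701 104.3016   4.1184   0.0262]
200 [558.5075 -86.5263 104.5298   4.2031   0.0192]
210 [563.0639 -77.6307 104.6877   4.275    0.0124]
220 [567.0104 -68.473  104.7782   4.336    0.0058]
230 [570.4444 -59.1199 104.8058   4.385   -0.0002]
240 [573.4891 -49.6304 104.7823   4.4188  -0.0045]
250 [576.3042 -40.0529 104.73     4.4342  -0.006 ]
260 [579.065  -30.43   104.6767   4.4318  -0.0046]
270 [581.901  -20.8039 104.651    4.42    -0.0005]
280 [584.8366 -11.2165 104.6815   4.4105   0.0066]
290 [587.8139  -1.7097 104.7969   4.4073   0.0166]
```

View pics/wrist2.png

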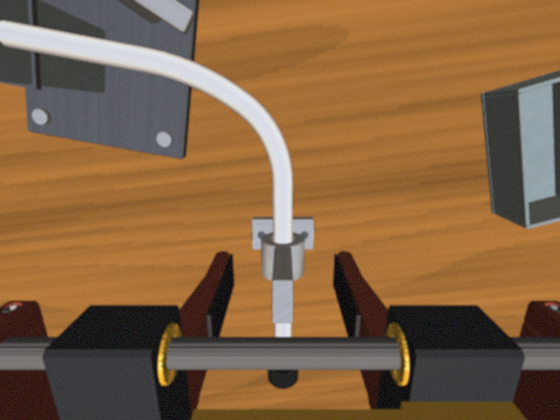

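View pics/side2.png

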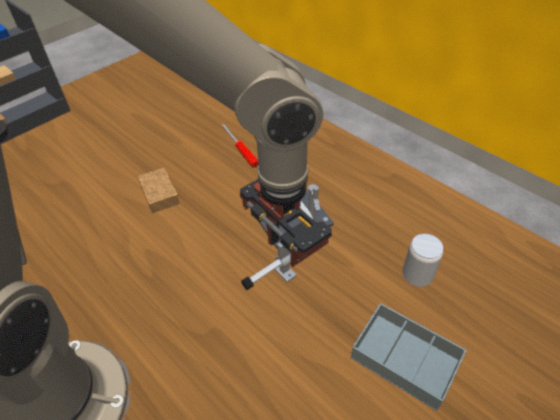

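The ear sits centred between the fingers, with the ear at (283,300) and the fingers at about 225 and 345. I'll close on it.

drive_tool(
  plan="0 0 0 0 0 0 0.3; 0 0 0 0 0 0 0.6; 0 0 0 0 0 0 0.8; 0 0 0 0 0 0 1; 0 0 0 0 0 0 1",
  squeeze=20,
)

```text
time_s: 3.63
position: [0.4498, -0.1189, 0.1219]
eef_rot: [-1.571, 0.0, 3.022]
force: [-0.6, -0.3, -0.4]
gripper_width: 0.027
```

drive_tool(
  plan="0 0 0 0 0 0 1; 0 0 0 0 0 0 1; 0 0 0 0 0 0 1; 0 0 0 0 0 0 1; 0 0 0 0 0 0 1",
)

```text
time_s: 4.05
position: [0.4496, -0.1188, 0.1216]
eef_rot: [-1.571, -0.0, 3.022]
force: [-0.6, 0.4, 0.4]
gripper_width: 0.0097
```

drive_tool(
  plan="0 0 0 0 0 0.0005 1; 0 0 0 0 0 0.001 1; 0 0 0 0 0 0.0015 1; 0 0 0 0 0 0.0015 1; 0 0 0 0 0 0.0015 1",
)

```text
time_s: 4.47
position: [0.4495, -0.1189, 0.1231]
eef_rot: [-1.571, -0.0, 3.022]
force: [-0.7, 1.0, -1.9]
gripper_width: 0.0097
```

drive_tool(
  plan="0 0 0 0.004 -0.0005 0 1; 0 0 0 0.008 -0.001 0 1; 0 0 0 0.012 -0.0015 0 1; 0 0 0 0.016 -0.002 0 1; 0 0 0 0.02 -0.0024 0 1",
)

```text
time_s: 4.88
position: [0.4703, -0.1214, 0.1232]
eef_rot: [-1.571, 0.0, 3.022]
force: [0.1, 0.2, -1.8]
gripper_width: 0.0098
```

```bash
cat > st.py <<'E'
from path import *
import sys
from scipy.optimize import minimize_scalar
s=r.read_state(); t=s['position']*1000
l=minimize_scalar(lambda l:np.sum((pose(l)[:2]-t[:2])**2),bounds=(50,295),method='bounded').x
p=pose(l); y=s['eef_rot'][2]%(2*np.pi); n=np.array([-np.sin(y),np.cos(y)])
print('t',s['time_s'],'l',l,'tcp',t,'yaw',y,'F',s['force'],'T',s['ft_torque'],'gap',s['gripper_width'])
print('lat err',(t[:2]-p[:2])@n,'yaw err',y-p[3],'z-axis',t[2]-p[2],'Falong',-s['force'][:2]@[np.cos(y),np.sin(y)],'Flat',s['force'][:2]@n)
for d in map(float,sys.argv[1:]):
    e=pose(l+d); print(l+d,'shift',e[:2]-t[:2],'z',e[2]-p[2],'turn',e[3]-y)
E
python3 st.py 10 20 30
```

```text
t 4.8833 l 96.03761873800944 tcp [ 470.2544 -121.3858  123.1613] yaw 3.0224849856755442 F [ 0.081   0.1732 -1.7922] T [0.0202 0.1636 0.0159] gap 0.009837989360553882
lat err 0.4024646495457883 yaw err 0.006615476173460699 z-axis 22.285079648878522 Falong 0.05979775954947989 Flat -0.1816033261290149
106.03761873800944 shift [10.023  -0.9175] z 0.11901840781979445 turn -0.01771851683564396
116.03761873800944 shift [20.0107 -2.1488] z 0.3330955039765513 turn 0.010659819393991743
126.03761873800944 shift [29.9876 -2.7974] z 0.6506273257853366 turn 0.09806803568874578
```

drive_tool(
  plan="0 0 0 0.003 -0.0003 0 1; 0 0 0 0.006 -0.0006 0 1; 0 0 0 0.009 -0.0009 0 1; 0 0 0 0.012 -0.0012 0 1; 0 0 0 0.0147 -0.0015 0.0001 1",
)

```text
time_s: 5.3
position: [0.4846, -0.1228, 0.1233]
eef_rot: [-1.571, 0.0, 3.022]
force: [-0.3, -0.2, -2.6]
gripper_width: 0.0097
```

drive_tool(
  plan="0 0 0.005 0.003 -0.0004 0 1; 0 0 0.015 0.006 -0.0007 0.0001 1; 0 0 0.03 0.009 -0.001 0.0002 1; 0 0 0.055 0.012 -0.0013 0.0003 1; 0 0 0.09 0.015 -0.0014 0.0004 1",
)

```text
time_s: 5.72
position: [0.4996, -0.1243, 0.1237]
eef_rot: [-1.571, -0.0, 3.115]
force: [0.4, -0.4, -2.8]
gripper_width: 0.01
```

```bash
python3 st.py 5 10 15 20 25 30
```

```text
t 5.7167 l 125.39854660801909 tcp [ 499.603  -124.2714  123.6624] yaw 3.114882242225516 F [ 0.3539 -0.3593 -2.7753] T [-0.0177  0.1287  0.0398] gap 0.009972924056192097
lat err 0.10087514044260902 yaw err 0.0017229356869887802 z-axis 22.159094491625794 Falong 0.3633596768585433 Flat 0.3497594941861656
130.3985466080191 shift [4.9752 0.1332] z 0.1951627670836018 turn 0.06185181567612075
135.3985466080191 shift [9.92   0.5024] z 0.415145852666015 turn 0.13636334066013012
140.3985466080191 shift [14.8139  1.2537] z 0.6564311983867412 turn 0.2185146080570597
145.3985466080191 shift [19.62  2.41] z 0.9122296536349239 turn 0.3055440010841308
150.3985466080191 shift [24.2959  3.9858] z 1.174551849382425 turn 0.39628825404355483
155.3985466080191 shift [28.7967  5.9806] z 1.4345333596490661 turn 0.4904911200242328
```

drive_tool(
  plan="0 0 0.036 0.003 0 0.0001 1; 0 0 0.075 0.006 0.0001 0.0002 1; 0 0 0.12 0.009 0.0004 0.0004 1; 0 0 0.17 0.012 0.0008 0.0005 1; 0 0 0.218 0.0148 0.0013 0.0007 1",
)

```text
time_s: 6.13
position: [0.5143, -0.1228, 0.1243]
eef_rot: [-1.571, -0.0, -2.949]
force: [0.0, 0.9, -2.7]
gripper_width: 0.0097
```

```bash
python3 st.py 3 6 9 12 15 18 21 24 27 30
```

```text
t 6.1333 l 140.37351973300085 tcp [ 514.3492 -122.8001  124.3041] yaw 3.3342660094502934 F [ 0.033   0.8895 -2.663 ] T [0.1062 0.1592 0.0142] gap 0.009658162146689154
lat err -0.22664324404700165 yaw err 0.001294504405176422 z-axis 22.14558111116969 Falong 0.20276737685076077 Flat -0.8667459666505247
143.37351973300085 shift [2.9404 0.4202] z 0.15216220107129175 turn 0.05046864642254878
146.37351973300085 shift [5.7973 1.2128] z 0.3079789490205229 turn 0.10354526342142334
149.37351973300085 shift [8.6041 2.157 ] z 0.4655210949929085 turn 0.1579655843106873
152.37351973300085 shift [11.3505  3.2528] z 0.6227694530790728 turn 0.2138243639316766
155.37351973300085 shift [14.0285  4.4982] z 0.7780690880347123 turn 0.27063140394870056
158.37351973300085 shift [16.6304  5.8907] z 0.929848791641291 turn 0.3276736446415991
161.37351973300085 shift [19.1493  7.4277] z 1.0765993072009081 turn 0.3841527866636496
164.37351973300085 shift [21.5817  9.1029] z 1.2174588821374925 turn 0.4392168214707701
167.37351973300085 shift [23.9269 10.9082] z 1.3519514006274989 turn 0.49199498861329305
170.37351973300085 shift [26.184  12.8355] z 1.4796102649881817 turn 0.5416372082256595
```

drive_tool(
  plan="0 0 0.05 0.0029 0.0005 0.0002 1; 0 0 0.103 0.0058 0.0012 0.0003 1; 0 0 0.158 0.0086 0.0022 0.0005 1; 0 0 0.214 0.0113 0.0033 0.0006 1; 0 0 0.27 0.014 0.0045 0.0008 1",
)

```text
time_s: 6.55
position: [0.5279, -0.118, 0.1248]
eef_rot: [-1.572, -0.001, -2.679]
force: [-0.5, 0.7, -3.8]
gripper_width: 0.01
```

```bash
python3 st.py 3 6 9 12 15 18 21 24 27 30
```

```text
t 6.55 l 155.06388979259216 tcp [ 527.8963 -118.0141  124.847 ] yaw 3.6045356805137883 F [-0.4643  0.7203 -3.7848] T [0.2526 0.286  0.0254] gap 0.010009600869884167
lat err -0.47161906834067885 yaw err 0.0055251238119531365 z-axis 21.926362955748246 Falong -0.0937877554676935 Flat -0.851797543598202
158.06388979259216 shift [2.8185 0.9543] z 0.15221570934507156 turn 0.05152856859440025
161.06388979259216 shift [5.3461 2.4766] z 0.29954073326975106 turn 0.1081046238415011
164.06388979259216 shift [7.7876 4.1379] z 0.44103063806637977 turn 0.16335497075762007
167.06388979259216 shift [10.1418  5.9302] z 0.5762020971248347 turn 0.21640919171192863
170.06388979259216 shift [12.408   7.8453] z 0.7045857322537898 turn 0.2664100479320206
173.06388979259216 shift [14.5865  9.874 ] z 0.8258891005169886 turn 0.31281970058372144
176.06388979259216 shift [16.6794 12.0056] z 0.9401541606849264 turn 0.3556836246309829
179.06388979259216 shift [18.6893 14.229 ] z 1.0474600341947706 turn 0.39514486130836923
182.06388979259216 shift [20.6186 16.5332] z 1.147885842483788 turn 0.431369003688324
185.06388979259216 shift [22.4699 18.9077] z 1.241510706989203 turn 0.46460550554516855
```

drive_tool(
  plan="0 0 0.05 0.0026 0.0012 0 1; 0 0 0.106 0.0052 0.0027 0.0002 1; 0 0 0.16 0.0077 0.0042 0.0003 1; 0 0 0.212 0.0101 0.0059 0.0004 1; 0 0 0.262 0.0124 0.0078 0.0006 1",
)

```text
time_s: 6.97
position: [0.54, -0.1101, 0.1253]
eef_rot: [-1.572, -0.001, -2.417]
force: [-1.4, 0.5, -3.6]
gripper_width: 0.0099
```

```bash
python3 st.py 3 6 9 12 15 18 21 24 27 30
```

```text
t 6.9667 l 169.88175049574068 tcp [ 540.0201 -110.1195  125.3276] yaw 3.8663079588175298 F [-1.3709  0.4737 -3.5952] T [ 0.2172  0.424  -0.0838] gap 0.009901308766710696
lat err -0.22543287074216745 yaw err -0.0017033520992919549 z-axis 21.709965335012 Falong -0.7122966038603892 Flat -1.2634609104995744
172.88175049574068 shift [2.3329 1.8532] z 0.12173323343687059 turn 0.048332128279002795
175.88175049574068 shift [4.431  3.9789] z 0.23642335507078371 turn 0.09140754725042921
178.88175049574068 shift [6.4458 6.197 ] z 0.3441494863390062 turn 0.1310708135848131
181.88175049574068 shift [8.38   8.4966] z 0.4449907486787197 turn 0.16748636311601706
184.88175049574068 shift [10.2359 10.867 ] z 0.539026263527191 turn 0.20089310801740323
187.88175049574068 shift [12.0161 13.2994] z 0.6263351523216016 turn 0.23169169636182962
190.88175049574068 shift [13.7231 15.785 ] z 0.7069965364992186 turn 0.26026902791922213
193.88175049574068 shift [15.3593 18.3154] z 0.7810895374972375 turn 0.28696830664227724
196.88175049574068 shift [16.9273 20.885 ] z 0.8486932767529254 turn 0.3120931230451549
199.88175049574068 shift [18.4295 23.4899] z 0.9098868757034353 turn 0.3359110467506592
```

drive_tool(
  plan="0 0 0.048 0.0022 0.0019 -0.0001 1; 0 0 0.091 0.0043 0.0041 0 1; 0 0 0.131 0.0063 0.0063 0.0001 1; 0 0 0.167 0.0082 0.0086 0.0002 1; 0 0 0.2 0.01 0.011 0.0003 1",
)

```text
time_s: 7.38
position: [0.5502, -0.0993, 0.1258]
eef_rot: [-1.572, -0.0, -2.218]
force: [-0.5, 0.8, -2.7]
gripper_width: 0.01
```

```bash
python3 st.py 3 6 9 12 15 18 21 24 27 30
```

```text
t 7.3833 l 184.8046701746242 tcp [550.2026 -99.3091 125.7941] yaw 4.0654586491940705 F [-0.4506  0.8328 -2.7379] T [ 0.1107  0.4008 -0.0475] gap 0.010017789068106076
lat err -0.008356768664402239 yaw err -0.0009184847155250253 z-axis 21.63973754425875 Falong 0.39289149415678454 Flat -0.8615154266350605
187.8046701746242 shift [1.7888 2.4259] z 0.08748072862499612 turn 0.0317790467732868
190.8046701746242 shift [3.4976 4.9102] z 0.16831191973128057 turn 0.06040897618412089
193.8046701746242 shift [5.1356 7.4395] z 0.24257269475603493 turn 0.08715254724242971
196.8046701746242 shift [ 6.7053 10.0082] z 0.31034217513648343 turn 0.11231432048952161
199.8046701746242 shift [ 8.2092 12.6122] z 0.3716994823098787 turn 0.1361627519327726
202.8046701746242 shift [ 9.6497 15.2474] z 0.4267237377134734 turn 0.15893021731842172
205.8046701746242 shift [11.0293 17.9106] z 0.4754940627843922 turn 0.18072855918813424
208.8046701746242 shift [12.3506 20.6   ] z 0.5180895789600015 turn 0.201551440142393
211.8046701746242 shift [13.6159 23.3137] z 0.5545894076774118 turn 0.22138988665202142
214.8046701746242 shift [14.8279 26.0499] z 0.5850726703739184 turn 0.24023867976105517
```

drive_tool(
  plan="0 0 0.031 0.0017 0.0025 0.0001 1; 0 0 0.06 0.0033 0.005 0.0002 1; 0 0 0.087 0.0049 0.0075 0.0002 1; 0 0 0.112 0.0064 0.0101 0.0003 1; 0 0 0.136 0.0079 0.0128 0.0003 1",
)

```text
time_s: 7.8
position: [0.5585, -0.0866, 0.1264]
eef_rot: [-1.571, -0.0, -2.082]
force: [0.3, 0.7, -2.7]
gripper_width: 0.01
```

```bash
python3 st.py 3 6 9 12 15 18 21 24 27 30; python3 -c "
from h import *
snap('wrist','wrist3.png');snap('scene','scene3.png')"
```

```text
t 7.8 l 199.97047758993295 tcp [558.5456 -86.5815 126.3649] yaw 4.200721117242619 F [ 0.2555  0.7    -2.6894] T [ 0.0465  0.3209 -0.0482] gap 0.010000662477108914
lat err 0.06028192475573859 yaw err -0.0021849160847144944 z-axis 21.835658206474378 Falong 0.7354479452145317 Flat -0.11998908011166044
202.97047758993295 shift [1.3845 2.6663] z 0.05467654042064396 turn 0.024897787158843165
205.97047758993295 shift [2.7608 5.331 ] z 0.10310352348236052 turn 0.04664252108933109
208.97047758993295 shift [4.0789 8.0218] z 0.14536007062237388 turn 0.0674111904373369
211.97047758993295 shift [ 5.3413 10.7368] z 0.18152530327786565 turn 0.08719504412895152
214.97047758993295 shift [ 6.5504 13.4741] z 0.21167834288611687 turn 0.10598905405201542
217.97047758993295 shift [ 7.7087 16.232 ] z 0.23589831088432334 turn 0.12379134665447644
220.97047758993295 shift [ 8.8187 19.0087] z 0.2542774554277827 turn 0.1405950380164782
223.97047758993295 shift [ 9.8835 21.8023] z 0.26701525953995997 turn 0.15633200314408757
226.97047758993295 shift [10.906  24.6112] z 0.2743635816585197 turn 0.17090152375554535
229.97047758993295 shift [11.8893 27.4338] z 0.2765794111165576 turn 0.18420016776676995
```

View pics/wrist3.png

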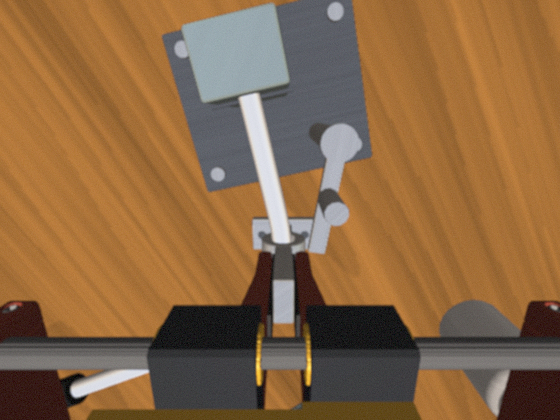

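The view shows the rod from (253,95) to (283,235), pin top at (336,210) and keeper pivot at (340,143). The arm tip at (318,250) is close to the hub, so I'll measure the clearance.

Run:
```python
from m import *
from path import pos
c=dict(np.load('pics/wrist3.npz')); P,ok=cloud(c)
k=ok&(P[...,2]>.142)&(P[...,2]<.16)
u=np.indices(ok.shape)[1]; v=np.indices(ok.shape)[0]
k1=k&(u>320)&(u<355)&(v>195)&(v<230); pin=P[k1].mean(0)*1000; print('pin',pin,k1.sum())
k2=ok&(P[...,2]>.114)&(P[...,2]<.124)&(u>300)&(u<365)&(v>120)&(v<262)
q=onplane(c,u[k2].astype(float),v[k2].astype(float),.1195)[:,:2]*1000; d=P[k2]*1000
print('arm z',np.median(d[:,2]),k2.sum())
jo=np.array([589.8,3.3]);J=np.array([[-.289,.957],[-.957,-.289]])
a=(q-jo)@J; print('pin jig',(pin[:2]-jo)@J)
for x in range(20,105,5):
    s=abs(a[:,0]-x)<2.5
    if s.sum(): print(x,a[s,1].min(),a[s,1].max())
# rod on this view
f=c['frame'].astype(int); w=(f.min(-1)>135)&(u>235)&(u<300)&(v>90)&(v<240)&(P[...,2]<.114)&(P[...,2]>.09)
b=(onplane(c,u[w].astype(float),v[w].astype(float),.105)[:,:2]*1000-jo)@J
for x in range(0,95,8):
    s=abs(b[:,0]-x)<4
    if s.sum()>10: print('rod',x,b[s,1].mean(),np.ptp(b[s,1]))
for l in (200,210,220,230,240,260,280): print('path',l,(pos(l)[:2]-jo)@J)
# block front edge
kb=ok&(P[...,2]>.116)&(P[...,2]<.126)&(u<295)&(v<110)
print('block',cv2.minAreaRect((onplane(c,u[kb].astype(float),v[kb].astype(float),.121)[:,:2]*1000).astype(np.float32)), ((onplane(c,u[kb].astype(float),v[kb].astype(float),.121)[:,:2]*1000-jo)@J).max(0))
```

```text
pin [600.5124 -62.7915 148.727 ] 566
arm z 119.90008782927613 2512
pin jig [60.1537 29.3522]
25 32.664697246643286 48.44564638499491
30 30.619619970662608 50.80813869513221
35 30.430225958388835 50.73337789350133
40 31.500321614190238 49.4634718818123
45 29.483032202987694 44.97094781750345
50 27.52707723150309 39.85699076548093
55 25.432141087660607 37.909782739139416
60 23.40229640661017 35.923949959400396
65 21.33544759632702 24.39248937531402
70 19.782770974356644 25.518693979739115
75 17.643933084665424 28.097088892510154
80 15.465007813097028 27.992192091549676
85 9.77587285364695 25.916623765772226
90 8.887754700826608 23.801907367289175
95 17.64644485798396 21.76152363254496
rod 0 -1.2055842053732357 11.429300441577082
rod 8 -1.1886246052663632 11.515609533634262
rod 16 -1.1583631682898834 11.602450915345194
rod 24 -1.213984993166284 11.437599602191698
rod 32 -1.1807367392215578 11.568213130686509
rod 40 -1.200915862193874 11.529324089978951
rod 48 -1.188841981389486 11.488313627041537
rod 56 -1.2283663545368628 11.400706563256309
rod 64 -1.2039629101134643 11.49246000203409
rod 72 -1.2389224335716118 11.878338572667214
rod 80 -1.7228949860055436 12.509773414235523
rod 88 0.48180806733563997 11.757355175692439
path 200 [95.0356 -3.7953]
path 210 [85.196  -2.0326]
path 220 [75.282  -0.9294]
path 230 [65.332  -0.3777]
path 240 [55.3724 -0.2509]
path 260 [35.3911 -0.5526]
path 280 [15.3104 -0.5705]
block ((594.4517211914062, 21.07598304748535), (35.8741340637207, 45.42451477050781), 72.92536163330078) [-0.3478 22.0299]
```

drive_tool(
  plan="0 0 0.025 0.0013 0.0027 0 1; 0 0 0.047 0.0026 0.0053 0.0001 1; 0 0 0.067 0.0038 0.0081 0.0001 1; 0 0 0.087 0.005 0.0108 0.0001 1; 0 0 0.106 0.0062 0.0136 0.0001 1",
)

```text
time_s: 8.32
position: [0.5651, -0.073, 0.1266]
eef_rot: [-1.57, 0.0, -1.977]
force: [-0.4, -0.0, -2.1]
gripper_width: 0.01
```

```bash
python3 st.py 3 6 9 12 15 18 21 24 27 30
```

```text
t 8.3167 l 215.06443376824348 tcp [565.0832 -72.9999 126.6262] yaw 4.306356211760189 F [-0.3966 -0.0066 -2.088 ] T [-0.029   0.0982  0.0176] gap 0.01000109456854869
lat err -0.054243584615796106 yaw err -0.0009265502690372074 z-axis 21.88438114808899 Falong -0.1627625415458898 Flat -0.3617574483933204
218.06443376824348 shift [1.2066 2.7371] z 0.02403542954843374 turn 0.018697783161893078
221.06443376824348 shift [2.3152 5.5143] z 0.0422341833123312 turn 0.03546950217990652
224.06443376824348 shift [3.3786 8.3084] z 0.05479936990700196 turn 0.05117144984867128
227.06443376824348 shift [ 4.3998 11.1178] z 0.06198297350891835 turn 0.06570274877275661
230.06443376824348 shift [ 5.382  13.9408] z 0.06404308885652199 turn 0.07895989736860631
233.06443376824348 shift [ 6.3288 16.7759] z 0.061396492032173455 turn 0.0908374660942588
236.06443376824348 shift [ 7.2445 19.6218] z 0.05463285030711518 turn 0.10122866684710274
239.06443376824348 shift [ 8.1335 22.4773] z 0.04435062996627437 turn 0.11002598496573412
242.06443376824348 shift [ 9.0001 25.3409] z 0.03119006793312451 turn 0.11714741784939875
245.06443376824348 shift [ 9.8492 28.2117] z 0.015903904256774126 turn 0.12258108143113411
```

drive_tool(
  plan="0 0 0.018 0.0012 0.0027 0 1; 0 0 0.035 0.0023 0.0055 0 1; 0 0 0.051 0.0033 0.0083 0 1; 0 0 0.065 0.0043 0.0111 0 1; 0 0 0.079 0.0053 0.0139 0.0001 1",
)

```text
time_s: 8.73
position: [0.57, -0.059, 0.1265]
eef_rot: [-1.571, 0.0, -1.898]
force: [-0.2, -0.0, -2.1]
gripper_width: 0.0098
```

drive_tool(
  plan="0 0 0.01 0.0009 0.0028 0 1; 0 0 0.018 0.0018 0.0057 0 1; 0 0 0.025 0.0027 0.0085 0 1; 0 0 0.031 0.0036 0.0114 0 1; 0 0 0.034 0.0045 0.0143 0 1",
)

```text
time_s: 9.15
position: [0.5745, -0.0447, 0.1266]
eef_rot: [-1.571, 0.0, -1.865]
force: [0.4, 0.3, -2.1]
gripper_width: 0.0098
```

```bash
python3 st.py 5; python3 -c "
from h import *
s=r.read_state();t=s['position'][:2]*1000
J=np.array([[-.289,.957],[-.957,-.289]]);print('jig',(t-[589.8,3.3])@J,s['force'][:2]@J)
snap('wrist','wrist4.png')"
```

```text
t 9.15 l 244.9854109268417 tcp [574.482  -44.7384 126.5609] yaw 4.417856273753987 F [ 0.4069  0.2915 -2.07  ] T [-0.1001  0.0763  0.0369] gap 0.00978021892751566
lat err -0.44621545336154605 yaw err -0.010959526436661093 z-axis 21.802806509701767 Falong 0.3970921951975629 Flat 0.30471837203053703
249.9854109268417 shift [1.8182 4.6715] z -0.028073427084891023 turn 0.016343396271552457
jig [50.3996 -0.7763] [-0.3966  0.3051]
```

View pics/wrist4.png

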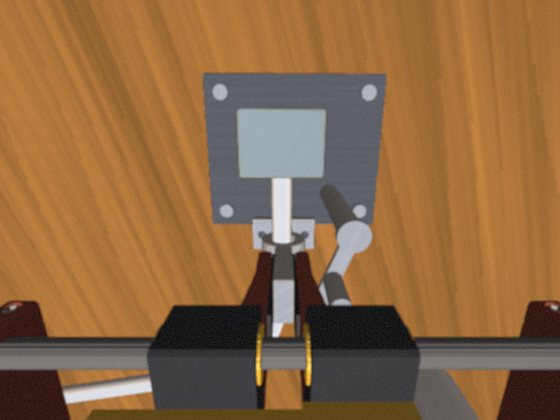

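drive_tool(
  plan="0 0 0.001 0.0009 0.0029 0 1; 0 0 0.001 0.0018 0.0058 0 1; 0 0 0.001 0.0026 0.0086 0 1; 0 0 0.001 0.0035 0.0115 0 1; 0 0 0.001 0.0043 0.0144 0 1",
)

```text
time_s: 9.62
position: [0.5788, -0.0303, 0.1266]
eef_rot: [-1.571, 0.0, -1.865]
force: [-0.1, -0.6, -1.7]
gripper_width: 0.0097
```

drive_tool(
  plan="0 0 0 0.0009 0.0029 0 1; 0 0 0 0.0018 0.0058 0 1; 0 0 0 0.0026 0.0086 0 1; 0 0 0 0.0035 0.0115 0 1; 0 0 0 0.0043 0.0144 0 1",
)

```text
time_s: 10.03
position: [0.5831, -0.0159, 0.1266]
eef_rot: [-1.571, 0.0, -1.865]
force: [0.6, -0.5, -2.0]
gripper_width: 0.0095
```

drive_tool(
  plan="0 0 0 0.0003 0.001 0 1; 0 0 0 0.0006 0.0019 0 1; 0 0 0 0.0009 0.0029 0 1; 0 0 0 0.0012 0.0038 0 1; 0 0 0 0.0014 0.0048 0 1",
)

```text
time_s: 10.45
position: [0.5845, -0.0115, 0.1266]
eef_rot: [-1.571, -0.0, -1.865]
force: [-0.1, 0.8, -2.3]
gripper_width: 0.01
```

```bash
cat > j.py <<'E'
from h import *
s=r.read_state();t=s['position'][:2]*1000
J=np.array([[-.289,.957],[-.957,-.289]]);print(s['time_s'],s['position']*1000,'jig',(t-[589.8,3.3])@J,'F',s['force'][:2]@J,s['force'][2],s['ft_torque'],s['eef_rot'],s['gripper_width'])
E
python3 j.py; python3 -c "
from h import *
snap('wrist','wrist5.png')"
```

```text
10.45 [584.4544 -11.4572 126.5868] jig [15.6675 -0.8509] F [-0.7166 -0.3149] -2.3295097918536496 [-0.0783  0.0593 -0.0245] [-1.5707 -0.     -1.865 ] 0.009964172824111339
```

View pics/wrist5.png

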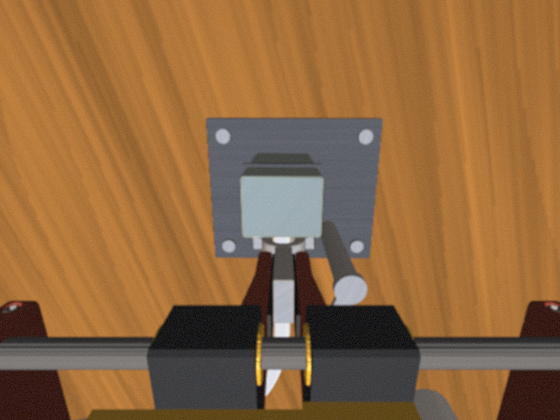

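Only a small gap remains between the hub and the block face at about (283,238). I'll creep in and watch the force.

drive_tool(
  plan="0 0 0 0.00015 0.0005 0 1; 0 0 0 0.0003 0.001 0 1; 0 0 0 0.00045 0.0015 0 1; 0 0 0 0.0006 0.002 0 1; 0 0 0 0.00075 0.0025 0 1",
)

```text
time_s: 10.92
position: [0.5852, -0.0089, 0.1266]
eef_rot: [-1.571, -0.0, -1.865]
force: [1.4, 0.8, -3.2]
gripper_width: 0.0101
```

```bash
python3 j.py
```

```text
10.9167 [585.1981  -8.9068 126.5656] jig [13.0119 -0.8763] F [-1.1704  1.1513] -3.1930736816695195 [-0.0366  0.1203  0.026 ] [-1.5707 -0.     -1.8649] 0.01013907453240196
```

drive_tool(
  plan="0 0 0 0.0001 0.0002 0 1; 0 0 0 0.0001 0.0004 0 1; 0 0 0 0.0002 0.0006 0 1; 0 0 0 0.0002 0.0008 0 1; 0 0 0 0.0003 0.001 0 1",
)

```text
time_s: 11.33
position: [0.5855, -0.0079, 0.1266]
eef_rot: [-1.571, -0.0, -1.865]
force: [0.2, 0.3, -2.1]
gripper_width: 0.0097
```

```bash
python3 j.py
```

```text
11.3333 [585.4524  -7.9164 126.5579] jig [11.9906 -0.9191] F [-0.3255  0.0953] -2.1072159761338978 [-0.0212  0.1338  0.0398] [-1.5708 -0.     -1.8649] 0.009699244302746697
```

No contact yet, so I'll keep creeping.

drive_tool(
  plan="0 0 0 0.0001 0.0003 0 1; 0 0 0 0.0002 0.0006 0 1; 0 0 0 0.0003 0.0009 0 1; 0 0 0 0.0004 0.0012 0 1; 0 0 0 0.0004 0.0012 0 1",
)

```text
time_s: 11.75
position: [0.5859, -0.0066, 0.1266]
eef_rot: [-1.571, 0.0, -1.865]
force: [0.2, -0.6, -3.0]
gripper_width: 0.0096
```

```bash
python3 j.py
```

```text
11.75 [585.8862  -6.5788 126.553 ] jig [10.5851 -0.8906] F [0.4812 0.3965] -3.0003962852406434 [-0.0362  0.0427  0.049 ] [-1.5708  0.0001 -1.8647] 0.009603078575155386
```

drive_tool(
  plan="0 0 0 0.0001 0.0003 0 1; 0 0 0 0.0002 0.0006 0 1; 0 0 0 0.0003 0.0009 0 1; 0 0 0 0.0003 0.0009 0 1; 0 0 0 0.0003 0.0009 0 1",
)

```text
time_s: 12.17
position: [0.5861, -0.0059, 0.1265]
eef_rot: [-1.571, -0.0, -1.865]
force: [0.2, -0.1, -2.2]
gripper_width: 0.0101
```

```bash
python3 j.py; python3 -c "
from h import *
for n in('wrist','side'): snap(n,n+'6.png')
c=cv2.imread('pics/side6.png')[150:270,220:380]; cv2.imwrite('pics/side6c.png',cv2.resize(c,None,fx=5,fy=5,interpolation=2))
c=cv2.imread('pics/wrist6.png')[190:330,190:370]; cv2.imwrite('pics/wrist6c.png',cv2.resize(c,None,fx=4,fy=4,interpolation=2))
"
```

```text
12.1667 [586.1265  -5.93   126.5494] jig [ 9.8948 -0.848 ] F [0.0651 0.2259] -2.210315153068566 [-0.1572  0.0769  0.0113] [-1.5708 -0.0001 -1.865 ] 0.01010140749420403
```

View pics/wrist6c.png

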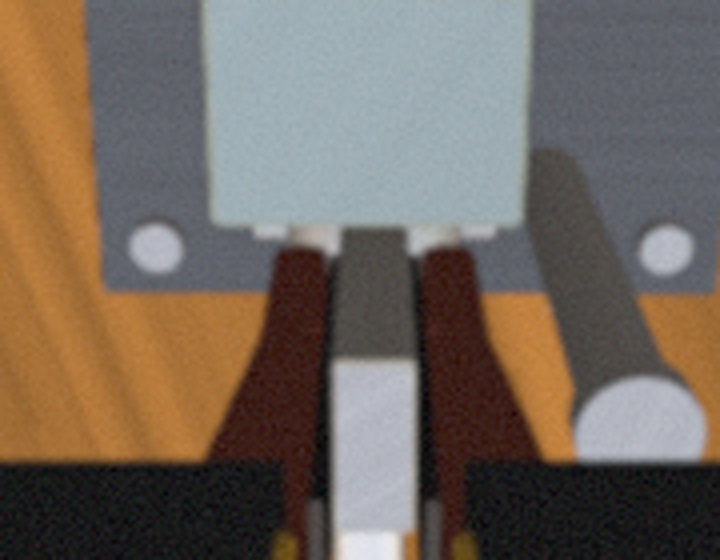

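View pics/side6c.png

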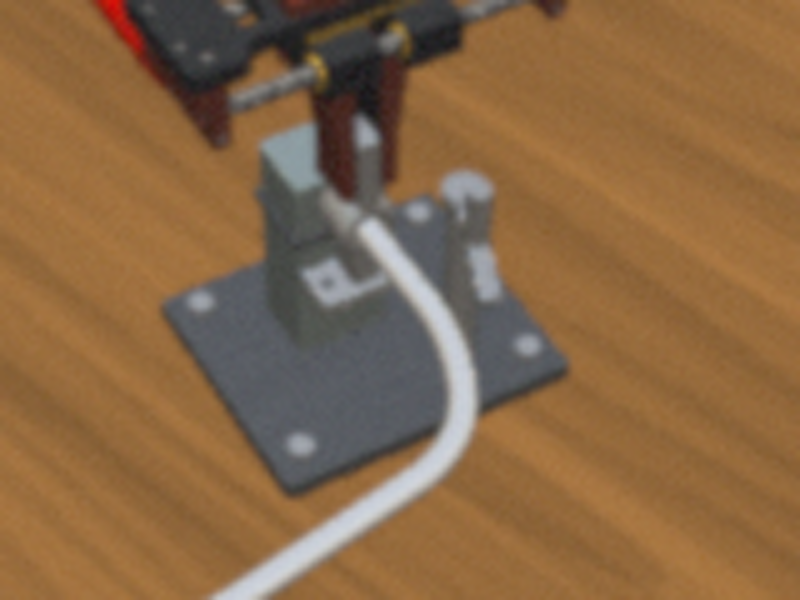

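drive_tool(
  plan="0 0 0 0.0001 0.0003 0 1; 0 0 0 0.0002 0.0006 0 1; 0 0 0 0.0003 0.0009 0 1; 0 0 0 0.0003 0.0009 0 1; 0 0 0 0.0003 0.0009 0 1",
)

```text
time_s: 12.68
position: [0.5862, -0.0057, 0.1265]
eef_rot: [-1.571, -0.001, -1.865]
force: [-1.8, -4.4, -0.5]
gripper_width: 0.0099
```

```bash
python3 j.py
```

```text
12.6833 [586.1786  -5.7392 126.5345] jig [ 9.6971 -0.8533] F [ 4.7145 -0.445 ] -0.5060180808107854 [-1.0285  0.477  -0.0495] [-1.571  -0.0009 -1.8655] 0.009949703210051614
```

Contact with the shoulder: 4.7 N straight back along the rod, and the motion stopped. I'll ease the load, lower the bracket onto the rod and let go.

drive_tool(
  plan="0 0 0 -0.0001 -0.0004 0 1; 0 0 0 -0.0002 -0.0005 -0.0004 1; 0 0 0 -0.0002 -0.0005 -0.0008 1; 0 0 0 -0.0002 -0.0005 -0.0012 1; 0 0 0 -0.0002 -0.0005 -0.0013 1",
)

```text
time_s: 13.1
position: [0.5863, -0.0058, 0.1253]
eef_rot: [-1.571, -0.0, -1.865]
force: [-1.3, -3.9, 0.5]
gripper_width: 0.0098
```

```bash
python3 j.py
```

```text
13.1 [586.3007  -5.7529 125.2519] jig [ 9.675  -0.7326] F [ 4.1058 -0.1038] 0.5190538982544188 [-1.2497  0.4192 -0.0592] [-1.5706 -0.0003 -1.8651] 0.009824953876335965
```

drive_tool(
  plan="0 0 0 -0.0001 -0.0003 0 0.7; 0 0 0 -0.0001 -0.0003 0 0.5; 0 0 0 -0.0001 -0.0003 0 0.3; 0 0 0 -0.0001 -0.0003 0 0.3; 0 0 0 -0.0001 -0.0003 0 0.3",
)

```text
time_s: 13.52
position: [0.5865, -0.005, 0.1254]
eef_rot: [-1.57, 0.001, -1.864]
force: [0.1, 0.1, 1.2]
gripper_width: 0.0304
```

drive_tool(
  plan="0 0 0 0 0 0.01 0.3; 0 0 0 0 0 0.025 0.3; 0 0 0 0 0 0.04 0.3; 0 0 0 0 0 0.055 0.3; 0 0 0 0 0 0.07 0.3",
)

```text
time_s: 13.93
position: [0.5863, -0.0057, 0.1968]
eef_rot: [-1.57, 0.0, -1.865]
force: [0.6, -0.3, 0.5]
gripper_width: 0.0308
```

drive_tool(
  plan="0 0 0 -0.008 -0.026 0.006 0.3; 0 0 0 -0.016 -0.052 0.012 0.3; 0 0 0 -0.024 -0.078 0.018 0.3; 0 0 0 -0.026 -0.086 0.02 0.3; 0 0 0 -0.026 -0.086 0.02 0.3",
)

```text
time_s: 14.35
position: [0.56, -0.0946, 0.2168]
eef_rot: [-1.569, 0.0, -1.87]
force: [0.6, -0.4, 0.4]
gripper_width: 0.0307
```

```bash
python3 j.py; python3 -c "
from h import *
for n in('wrist','side'): snap(n,n+'7.png')
c=cv2.imread('pics/side7.png')[150:270,220:380]; cv2.imwrite('pics/side7c.png',cv2.resize(c,None,fx=5,fy=5,interpolation=2))
"
```

```text
14.35 [559.9916 -94.6355 216.7524] jig [102.3389  -0.2233] F [0.265  0.6767] 0.43035179437277166 [-0.0583  0.0075  0.0106] [-1.5686  0.     -1.8697] 0.030719951457809466
```

View pics/wrist7.png

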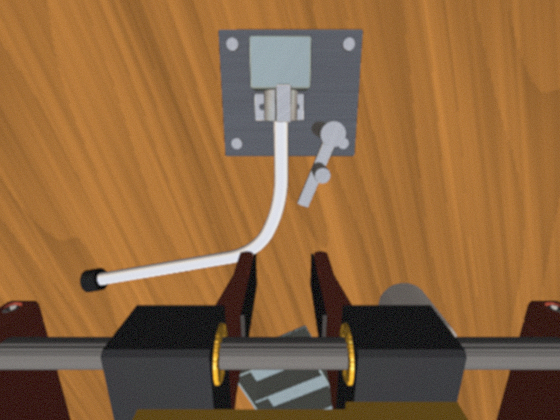

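View pics/side7c.png

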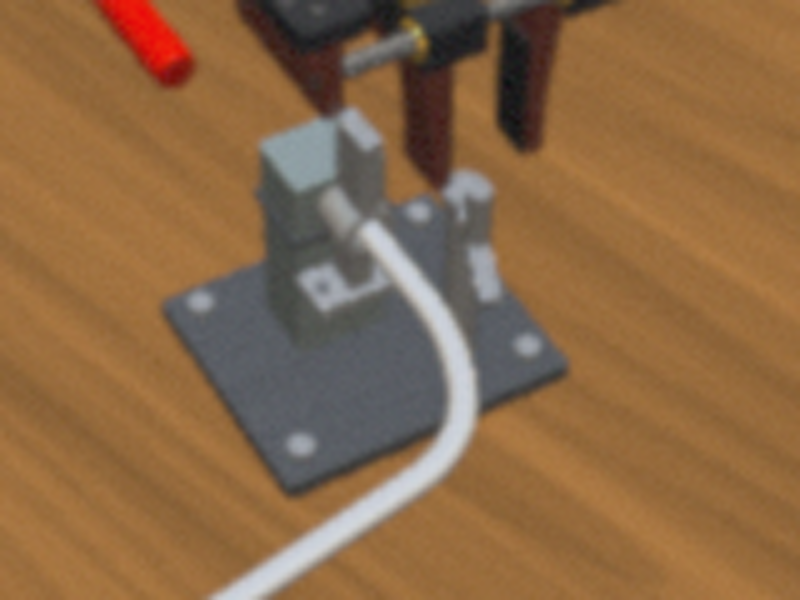

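The bracket is upright against the block, with the ear at (283,103) touching the block's edge at about 87. The keeper pivot is at (333,133) and the pin at (322,175). Next I'll measure the ear, pin and pivot.

Run:
```python
from m import *
c=dict(np.load('pics/wrist7.npz')); P,ok=cloud(c); v,u=np.indices(ok.shape)
J=np.array([[-.289,.957],[-.957,-.289]]); jo=np.array([589.8,3.3])
def rect(k,z):
    q=onplane(c,u[k].astype(float),v[k].astype(float),z)[:,:2]*1000
    return cv2.minAreaRect(q.astype(np.float32)),((q-jo)@J).min(0),((q-jo)@J).max(0),k.sum()
print('ear',rect(ok&(P[...,2]>.148)&(v>70)&(v<130)&(u>260)&(u<305),.157))
print('block',rect(ok&(P[...,2]>.116)&(P[...,2]<.126)&(v<92)&(v>30)&(u>245)&(u<315),.121))
kp=ok&(P[...,2]>.144)&(v>160)&(v<190)&(u>308)&(u<340); pin=onplane(c,u[kp].astype(float),v[kp].astype(float),.1495)[:,:2].mean(0)*1000
print('pin',pin,(pin-jo)@J,kp.sum(),rect(kp,.1495)[0])
ka=(ok&(P[...,2]>.1155)&(P[...,2]<.124)&(v>115)&(v<152)&(u>316)&(u<352))
print('pivot',rect(ka,.12))
s=r.read_state(); print(s['joints'],s['position'],s['eef_rot'])
```

```text
ear (((587.64111328125, -7.922662734985352), (23.182300567626953, 9.44936752319336), 72.81208801269531), array([-0.2495, -3.6148]), array([22.9829,  5.8297]), np.int64(562))
block (((594.2589721679688, 20.325162887573242), (37.286685943603516, 45.63688278198242), 72.83383178710938), array([-36.3524, -23.5039]), array([ 1.0253, 22.2009]), np.int64(3180))
pin [600.5707 -63.4433] [60.7606 29.5964] 213 ((600.4924926757812, -63.38233184814453), (11.285943031311035, 11.725295066833496), 28.82050895690918)
pivot (((618.3446044921875, -42.238670349121094), (22.549226760864258, 20.41914939880371), 72.77950286865234), array([24.0393, 30.1897]), array([46.6043, 50.6822]), np.int64(599))
[-0.2787  0.3217  0.4118  1.8469 -0.1518  1.0031 -0.0975] [ 0.5606 -0.0906  0.2155] [-1.5705  0.0011 -1.8644]
```

Run:
```python
from h import *
J=np.array([[-.289,.957],[-.957,-.289]]); jo=np.array([589.8,3.3]); pv=np.array([34,42.])
prev=None
for th,g in ((.434,10),(.434,1),(.6,0),(.75,0),(.9,0),(1.05,0),(1.2,0),(1.35,0),(1.45,0),(1.52,0),(1.571,0),(1.58,0)):
    j=pv+30*np.array([np.cos(th),-np.sin(th)])+(16+g)*np.array([np.sin(th),np.cos(th)])
    w=J@j+jo; yaw=-1.865+1.571-th
    print(th,g,'jig',j,'world',w,'yaw',yaw,'step',None if prev is None else np.r_[w,yaw*1000]-prev); prev=np.r_[w,yaw*1000]
```

```text
0.434 10 jig [72.1518 52.9745] world [619.6447 -81.0589] yaw -0.728 step None
0.434 1 jig [68.3673 44.8088] world [612.9239 -75.0773] yaw -0.728 step [-6.7208  5.9817  0.    ]
0.6 0 jig [67.7943 38.2661] world [606.8281 -72.6381] yaw -0.894 step [  -6.0958    2.4392 -166.    ]
0.75 0 jig [66.8569 33.2579] world [602.3061 -70.2936] yaw -1.044 step [  -4.522     2.3445 -150.    ]
0.9 0 jig [65.1815 28.446 ] world [598.1853 -67.2996] yaw -1.194 step [  -4.1208    2.994  -150.    ]
1.05 0 jig [62.8059 23.9384] world [594.5582 -63.7235] yaw -1.344 step [  -3.6271    3.5761 -150.    ]
1.2 0 jig [59.7834 19.8366] world [591.5062 -59.6454] yaw -1.494 step [  -3.052    4.078 -150.   ]
1.35 0 jig [56.1818 16.2324] world [589.0979 -55.1571] yaw -1.6440000000000001 step [  -2.4083    4.4883 -150.    ]
1.45 0 jig [53.4985 14.1467] world [587.8773 -51.9864] yaw -1.744 step [  -1.2206    3.1707 -100.    ]
1.52 0 jig [51.5026 12.8511] world [587.2142 -49.7019] yaw -1.814 step [ -0.663    2.2845 -70.    ]
1.571 0 jig [49.9939 11.9967] world [586.8326 -48.0112] yaw -1.865 step [ -0.3816   1.6907 -51.    ]
1.58 0 jig [49.7232 11.854 ] world [586.7743 -47.7109] yaw -1.874 step [-0.0584  0.3003 -9.    ]
```

drive_tool(
  plan="0 0 0.114 0.008 0 0 1; 0 0 0.228 0.016 0 0 1; 0 0 0.342 0.024 0.001 0 1; 0 0 0.456 0.032 0.002 0 1; 0 0 0.57 0.04 0.004 0 1",
)

```text
time_s: 14.87
position: [0.601, -0.085, 0.2146]
eef_rot: [-1.571, 0.001, -1.286]
force: [-0.1, -0.1, -0.3]
gripper_width: 0.0018
```

drive_tool(
  plan="0 0 0.114 0.006 0.002 0 1; 0 0 0.228 0.012 0.004 0 1; 0 0 0.342 0.017 0.005 0 1; 0 0 0.456 0.02 0.006 0 1; 0 0 0.567 0.02 0.006 0 1",
)

```text
time_s: 15.28
position: [0.6212, -0.0783, 0.2145]
eef_rot: [-1.57, 0.001, -0.718]
force: [-0.5, 0.3, 1.5]
gripper_width: 0.0005
```

```bash
python3 j.py; python3 -c "
from h import *
snap('wrist','wrist8.png')"
```

```text
15.2833 [621.1931 -78.3474 214.5025] jig [69.0639 53.6393] F [-0.0984 -0.603 ] 1.5076714181974151 [-0.0471  0.026   0.029 ] [-1.5702  0.0013 -0.7182] 0.00048255626435348916
```

View pics/wrist8.png

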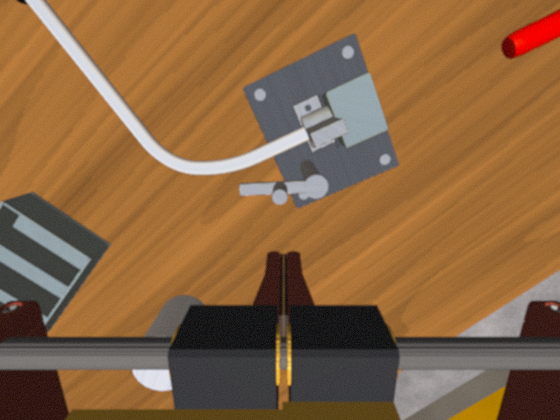

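The shut fingers at (284,260) stand square behind the pin at (280,195). I'll descend and look from the side.

drive_tool(
  plan="0 0 -0.01 -0.001 -0.002 -0.02 1; 0 0 -0.01 -0.001 -0.002 -0.04 1; 0 0 -0.01 -0.001 -0.002 -0.06 1; 0 0 -0.01 -0.001 -0.002 -0.08 1; 0 0 -0.01 -0.001 -0.002 -0.087 1",
)

```text
time_s: 15.75
position: [0.6176, -0.0814, 0.1249]
eef_rot: [-1.573, 0.004, -0.738]
force: [0.1, -0.3, 0.2]
gripper_width: 0.0005
```

drive_tool(
  plan="0 0 0 -0.002 0.0018 0 1; 0 0 0 -0.003 0.0027 0 1; 0 0 0 -0.004 0.0035 0 1; 0 0 0 -0.005 0.0044 0 1; 0 0 0 -0.006 0.0053 0 1",
)

```text
time_s: 16.17
position: [0.6138, -0.0782, 0.1295]
eef_rot: [-1.569, -0.001, -0.738]
force: [-0.5, 0.7, 0.4]
gripper_width: 0.0003
```

```bash
python3 j.py; python3 -c "
from h import *
snap('wrist','wrist9.png')
c=snap('scene','scene9.png')['frame'][190:290,210:330,::-1]; cv2.imwrite('pics/scene9c.png',cv2.resize(c,None,fx=5,fy=5,interpolation=2))"
```

```text
16.1667 [613.7971 -78.2393 129.4599] jig [71.098  46.5301] F [-0.489 -0.679] 0.43335466356192526 [ 0.043  -0.0156 -0.0004] [-1.5694 -0.0015 -0.738 ] 0.0002864250321083328
```

View pics/wrist9.png

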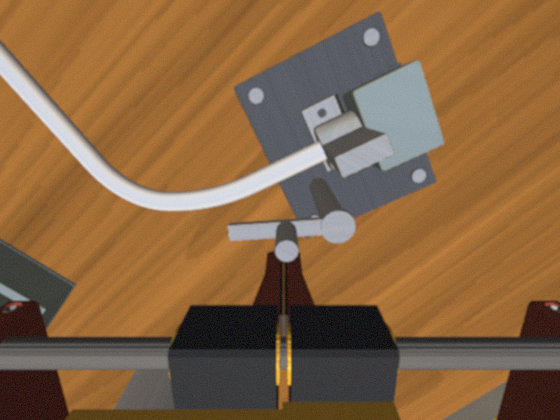

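View pics/scene9c.png

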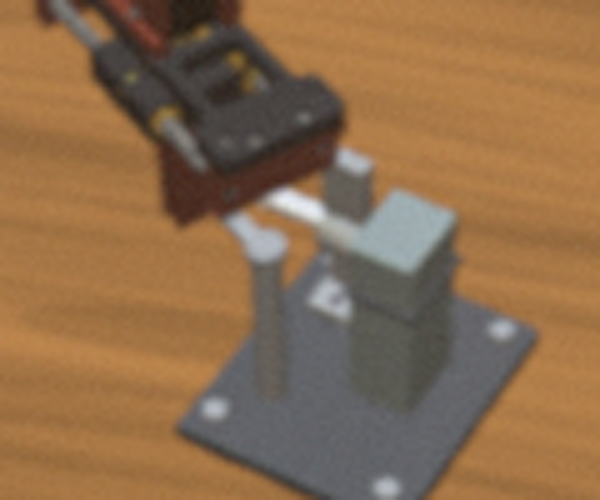

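drive_tool(
  plan="0 0 -0.05 -0.003 0.0022 0 1; 0 0 -0.11 -0.0052 0.0042 0 1; 0 0 -0.16 -0.007 0.0056 0 1; 0 0 -0.23 -0.0093 0.0068 0 1; 0 0 -0.306 -0.0115 0.0079 0 1",
)

```text
time_s: 16.68
position: [0.6019, -0.072, 0.1289]
eef_rot: [-1.57, -0.002, -1.049]
force: [0.4, -2.7, 0.2]
gripper_width: 0.0006
```

```bash
python3 j.py; python3 -c "
from h import *
snap('wrist','wrist10.png')"
```

```text
16.6833 [601.9337 -72.0422 128.8572] jig [68.5959 33.3859] F [2.4562 1.122 ] 0.19490357795797184 [-0.683   0.0159  0.0005] [-1.5704 -0.0019 -1.0485] 0.0006286045212140569
```

View pics/wrist10.png

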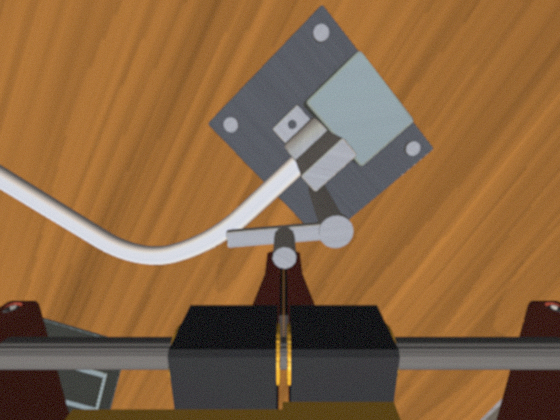

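The pin at (285,255) rides square on the finger face and the arm is moving with it, at 2.7 N. Continuing.

drive_tool(
  plan="0 0 -0.06 -0.0017 0.0014 0 1; 0 0 -0.12 -0.0033 0.0028 0 1; 0 0 -0.18 -0.0049 0.0041 0 1; 0 0 -0.24 -0.0063 0.0055 0 1; 0 0 -0.3 -0.0077 0.0069 0 1",
)

```text
time_s: 17.15
position: [0.5936, -0.0651, 0.1286]
eef_rot: [-1.571, -0.001, -1.346]
force: [-2.1, -3.4, 2.3]
gripper_width: 0.0008
```

drive_tool(
  plan="0 0 -0.06 -0.0013 0.0017 0 1; 0 0 -0.12 -0.0025 0.0034 0 1; 0 0 -0.18 -0.0036 0.0051 0 1; 0 0 -0.24 -0.0046 0.0068 0 1; 0 0 -0.3 -0.0055 0.0086 0 1",
)

```text
time_s: 17.57
position: [0.5875, -0.0561, 0.1284]
eef_rot: [-1.572, -0.001, -1.646]
force: [-1.8, -2.8, 1.6]
gripper_width: 0.0001
```

```bash
python3 j.py; python3 -c "
from h import *
snap('wrist','wrist11.png')"
```

```text
17.5667 [587.5462 -56.1444 128.4274] jig [57.5396 15.0225] F [ 3.1804 -0.9618] 1.6467389711921143 [-0.6271  0.7339 -0.0185] [-1.5722 -0.001  -1.646 ] 0.0001204972414654691
```

View pics/wrist11.png

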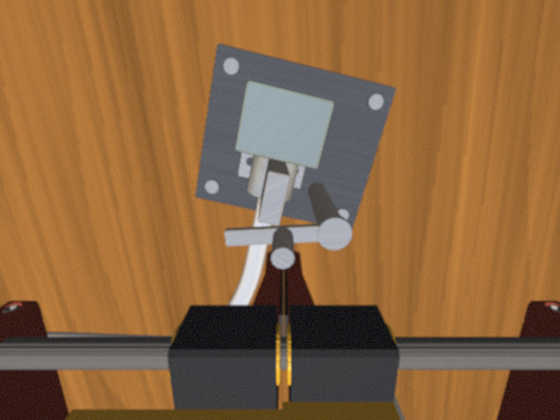

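drive_tool(
  plan="0 0 -0.035 -0.0004 0.0011 0 1; 0 0 -0.07 -0.0008 0.0022 0 1; 0 0 -0.105 -0.0012 0.0033 0 1; 0 0 -0.14 -0.0014 0.0044 0 1; 0 0 -0.17 -0.0016 0.0055 0 1",
)

```text
time_s: 18.03
position: [0.5858, -0.0501, 0.1282]
eef_rot: [-1.573, -0.001, -1.813]
force: [-4.3, -1.4, 1.9]
gripper_width: 0.0005
```

drive_tool(
  plan="0 0 -0.02 -0.0001 0.0003 0 1; 0 0 -0.03 -0.0001 0.0007 0 1; 0 0 -0.04 -0.0001 0.001 0 1; 0 0 -0.045 -0.0001 0.0013 0 1; 0 0 -0.051 -0.0001 0.0016 0 1",
)

```text
time_s: 18.45
position: [0.5866, -0.048, 0.1281]
eef_rot: [-1.571, -0.0, -1.865]
force: [-3.0, -2.5, 0.1]
gripper_width: 0.0002
```

```bash
python3 j.py; python3 -c "
from h import *
snap('wrist','wrist12.png')"
```

```text
18.45 [586.6234 -47.9596 128.1454] jig [49.9735 11.774 ] F [ 3.2425 -2.1262] 0.0871739943252347 [-0.4888  0.7282  0.0111] [-1.5711 -0.0001 -1.8646] 0.00016051473435107198
```

View pics/wrist12.png

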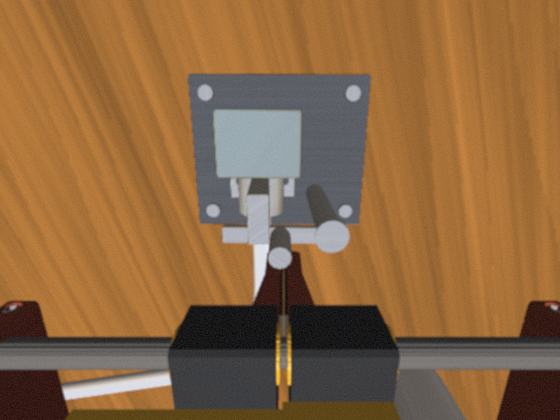

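The arm is nearly square across the rod, with its edge at row 235. I'll creep on until I feel the stop.

drive_tool(
  plan="0 0 0 0.0001 0.0003 0 1; 0 0 0 0.0002 0.0006 0 1; 0 0 0 0.0003 0.0009 0 1; 0 0 0 0.0003 0.001 0 1; 0 0 0 0.0003 0.001 0 1",
)

```text
time_s: 18.92
position: [0.5867, -0.0477, 0.1282]
eef_rot: [-1.571, -0.001, -1.865]
force: [-3.4, -3.0, -0.2]
gripper_width: 0.0006
```

```bash
python3 j.py
```

```text
18.9167 [586.6999 -47.7429 128.1598] jig [49.744  11.7846] F [ 3.8604 -2.3418] -0.22888336961016761 [-0.8908  0.8758  0.0038] [-1.5711 -0.001  -1.8652] 0.0006099133012135184
```

drive_tool(
  plan="0 0 0 0.0001 0.0003 0 1; 0 0 0 0.0002 0.0006 0 1; 0 0 0 0.0003 0.0009 0 1; 0 0 0 0.0003 0.001 0 1; 0 0 0 0.0003 0.001 0 1",
)

```text
time_s: 19.33
position: [0.5867, -0.0477, 0.1281]
eef_rot: [-1.571, -0.002, -1.866]
force: [-4.8, -5.0, 1.2]
gripper_width: 0.0007
```

```bash
python3 j.py
```

```text
19.3333 [586.678  -47.6577 128.1447] jig [49.6688 11.739 ] F [ 6.2082 -3.097 ] 1.2347870223405093 [-1.2981  1.0631  0.0385] [-1.5713 -0.002  -1.8659] 0.0007093258919377216
```

The position holds while the force rises to 6 N, so this is the stop. I'll back straight off, lift, and check.

drive_tool(
  plan="0 0 0 -0.001 -0.0035 0 1; 0 0 0 -0.003 -0.01 0 1; 0 0 0 -0.006 -0.02 0 1; 0 0 0 -0.008 -0.027 0.015 1; 0 0 0 -0.01 -0.033 0.03 1",
)

```text
time_s: 19.75
position: [0.577, -0.08, 0.1582]
eef_rot: [-1.571, -0.0, -1.865]
force: [0.3, 0.5, 0.1]
gripper_width: 0.0005
```

drive_tool(
  plan="0 0 0 -0.003 -0.01 0.02 1; 0 0 0 -0.006 -0.02 0.04 1; 0 0 0 -0.009 -0.03 0.06 1; 0 0 0 -0.01 -0.033 0.07 1; 0 0 0 -0.01 -0.033 0.07 1",
)

```text
time_s: 20.17
position: [0.5687, -0.1136, 0.2309]
eef_rot: [-1.566, 0.002, -1.867]
force: [-0.5, -0.4, 0.6]
gripper_width: 0.0008
```

Run:
```python
from m import *
import runpy; runpy.run_path('j.py')
c=snap('wrist','wrist13.png'); P,ok=cloud(c); v,u=np.indices(ok.shape)
d=snap('scene','scene13.png')['frame'][150:300,200:340,::-1]; cv2.imwrite('pics/scene13c.png',cv2.resize(d,None,fx=4,fy=4,interpolation=2))
J=np.array([[-.289,.957],[-.957,-.289]]); jo=np.array([589.8,3.3])
for nm,lo,hi,z in(('ear/pin',.144,.165,.153),('arm',.1155,.124,.1195)):
    k=ok&(P[...,2]>lo)&(P[...,2]<hi); l,n=label(k)
    for i in range(1,n+1):
        m=l==i
        if m.sum()>80:
            q=(onplane(c,u[m].astype(float),v[m].astype(float),z)[:,:2]*1000-jo)@J
            if abs(q.mean(0)).max()<90: print(nm,m.sum(),q.mean(0),q.min(0),q.max(0),cv2.minAreaRect(q.astype(np.float32)))
```

```text
20.1667 [ 568.7244 -113.6317  230.8736] jig [117.9945  13.6239] F [ 0.4894 -0.3332] 0.6226195925833631 [-0.0579  0.0548 -0.0464] [-1.5655  0.0015 -1.867 ] 0.0007762888525012702
ear/pin 538 [10.7492  1.3512] [-1.0027 -3.6643] [23.0879  6.2076] ((11.035270690917969, 1.1267733573913574), (9.774064064025879, 24.165252685546875), 89.02794647216797)
ear/pin 206 [32.9495 11.0671] [27.8343  5.6249] [38.2061 16.5244] ((33.02162551879883, 11.075334548950195), (10.892754554748535, 10.354228973388672), 89.76329803466797)
arm 2931 [-19.5613  -0.6663] [-36.2872 -23.5514] [-0.7273 22.4305] ((-18.523792266845703, -0.5736618041992188), (45.926475524902344, 35.441429138183594), 89.79869842529297)
arm 720 [33.3675 35.5345] [24.0262 15.2357] [42.96   50.9032] ((33.456703186035156, 33.08320617675781), (35.65363693237305, 18.911630630493164), 89.7431640625)
arm 414 [32.5754 -9.3059] [ 27.6489 -22.7518] [37.1903  5.4104] ((32.41620635986328, -8.677606582641602), (28.14202117919922, 9.426429748535156), 89.75030517578125)
```

View pics/wrist13.png

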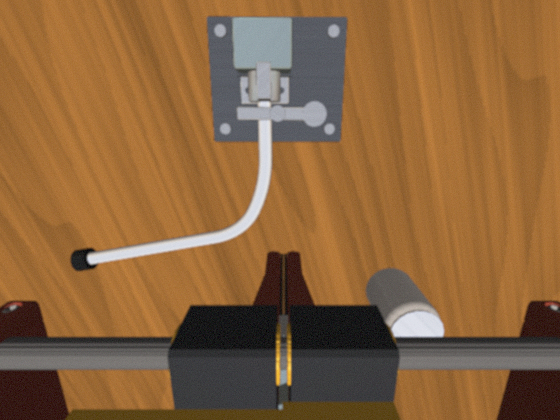

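View pics/scene13c.png

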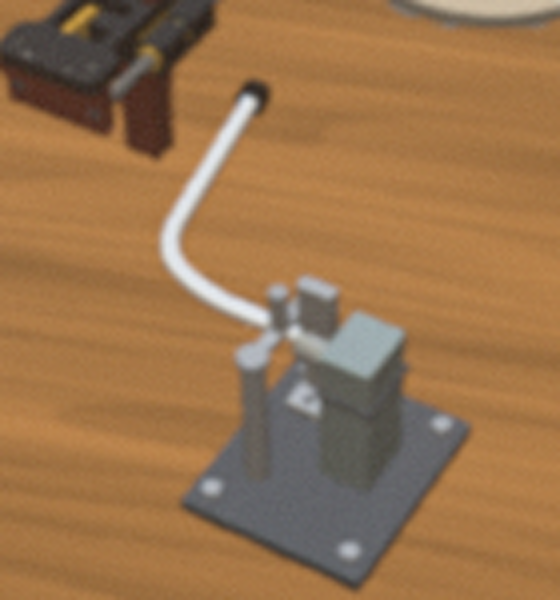

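The bracket's ear spans 0 to 23 mm from the shoulder, flush with the block's face. The keeper arm lies square across the rod behind it, and the gripper is clear. I'll hand in.

```bash
python3 -c "
from station import r,workorder
s=r.read_state(); print(s['time_s'],abs(s['qvel']).max(),s['force']); print(workorder.sign_off())"
```

```text
20.2667 0.019384097965338777 [-0.62948298  0.69701937 -0.64219518]
the job is handed in; nothing more can be done
None
```

I eased the bracket round the bend until it sat home against the block's shoulder, swung the keeper to its stop behind it, and handed the job in at 20.3 s. No verdict is reported.

- **Bracket:** I gripped it by the ear and lifted it 1.5 mm so the hole sat centred on the rod. Wrist readings along the rod were about 2 to 4 N, mostly the bracket's own weight. It met the shoulder at about 4.7 N; I then lowered it onto the rod and let go.
- **Keeper:** I pushed it round by its pin with shut fingers. At the stop the force rose to about 7 N with no further movement, and I backed straight off.
- **Last checks:** the ear spans −1 to 23 mm from the shoulder, flush with the block's face within camera error. The keeper arm lies square across the rod behind it. The gripper was clear of everything.
- **Bystanders:** nothing went near the tray, can, sanding block or screwdriver. I did not re-measure them at the end.
- **Disagreement:** contact came about 2 mm further along than my first camera estimate of the shoulder. I trusted the felt contact, and the later picture of the flush faces agreed with it.

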